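# Refit an ink tank and latch its clamp

### The arm

A 6-joint arm with a two-finger parallel gripper is mounted at the origin on the work surface. World frame = base frame: x ahead of the robot, y to its left, z up, the work surface at z = 0. Lengths are in m, angles in degrees, forces in N, time in s.
With the tool pointing down it reaches from about 0.375 to 0.9 m from the base axis. Payload 3.1 kg.
Tool frame: the origin (TCP) lies midway between the tips of the shut fingers; the grasp point (between the pads) lies 19 mm behind it; z points along the fingers, y is the direction in which the jaws open and shut (so a half turn about z gives the same grasp; the last joint's range is limited). The gripper opens to 87 mm and grips with 3 to 60 N. Pads are 19 mm wide; open, the fingers measure 117 mm over their backs; the gripper's body (75 mm by 190 mm) begins 51 mm behind the grasp point.
Start: joints at [-85.686, 30.224, 82.088, -0, 67.689, -10.227], TCP at [0.157, -0.605, 0.223] pointing down, gripper open.
Joint ranges: [-176.69, 176.69], [-43.24, 126.21], [12.49, 139.97], [-82, 262], [0, 151.66], [-163.58, 163.58]. Speed limits (degrees/s): [159.86, 159.86, 180, 180, 180, 180].

### API

Orientations are given as a 3x3 rotation matrix whose columns are the frame's x, y, z axes.
In Python, from rig import status, vision, bot, models gives the robot as it stands.
- The arm moves only by the tool send_rows, never from a script. Its argument "moves" is a list of rows, each a list of 7 numbers: the shift along the tool's x, y, z in units of 25 mm (1.0 is 25 mm), then the turn, a rotation vector about the tool's x, y, z in units of 10 degrees (1.0 is 10 degrees), then the closure, from -1 (fully open) to 1 (shut), so that 0 is half open. In form: [[dx, dy, dz, rx, ry, rz, hand], ...]. A call has 1 to 12 rows; each row shifts and turns the commanded pose from where the row before left it, along the tool's axes as they then stand; what a row does not reach is not made up. A row lasts 1/8 s, in which the tool goes at most 62.5 mm and 10.7 degrees, less where a joint would pass 70% of its speed; a pose out of reach is approached as far as the arm can. A call is refused whole if a number of a shift passes 1 or a number of a turn 1, either way. A call with a gripper value outside its range is refused whole. The fingers move at their own pace and stop on an object; the grip force is fixed at half the most. Time passes only in rows, so rows that do not move let the fingers close. It gives the time, the measured TCP pose, the force and the opening at its end, in the units of the state.
- status.read_state(): the state, without advancing time (a new reading comes with each control period).
- vision.capture(name): name is "side" or "top"; returns a dict with "img" (400x640x3 uint8, red, green, blue), "depth" (400x640 float32, m along the optical axis (not along the pixel's ray), 0 where there is no reading), "fx", "fy", "cx", "cy" (pixels), "distortion" ([k1, k2, p1, p2, k3] as OpenCV has them; the pictures are not rectified), "pose" (4x4, takes a point from camera to world coordinates). Camera axes: x right, y up, looking along -z (the intrinsics and any distortion apply to the point x, -y, -z); pixel columns grow to the right and rows downward; lengths in m; the calibration is good to about 2 mm. A picture is of the moment at which its call begins.
- bot.hand_in(): hands the job in, once; it reports no verdict.
Trained networks look in the newest picture that a camera, given by its name, has taken for a name from the list of things; names that differ only in an ending like _2 or _b are one class to them, and where a whole thing is asked for, a point or a joint stands for the part that bears it (a point fixed in the world has none). Each returns a list of dicts, best first, with "confidence" (0 to 1); they miss things now and then, are a little off and sometimes report something else, mostly with a low value. They report only what shows in the picture. A call takes as long as a camera call. They do not tell look-alikes from the thing itself.
- models.masks_of(camera, name): "mask" (400x640 bool, what is visible of it) and "extent" ([left, top, right, bottom] in pixels, round what is visible of it).
- models.landmark_of(camera, name): "point" ([column, row] in pixels: a listed point, or the origin of a listed thing).
The state is a dict: "time_s": time; "joint_positions": joint angles; "qvel": joint speeds; "tau": joint torques, N m; "position": TCP position; "tcp_rot": TCP orientation; "force": force on the tool from outside, world axes, zero at the start; "moment": the same for the moment, N m; "opening": opening from 0.0 (shut) to 1.0 (fully open).
Only numpy, scipy, OpenCV 4.12 (cv2) and the standard library are available. Lean on these libraries where they do the work, as an engineer would, in place of code of your own. Each camera call takes 0.05 s, during which the arm holds its last target.

### The job

Refit the blue ink tank in the empty cradle of the opened printer, upright with its copper contacts towards the clamp's hinge, then swing the cradle's hinged clamp over it and press the blue tab down until the spring catch holds the clamp shut by itself and the tank is driven fully home. The carriage never stops in quite the same spot, so feel the tank in rather than force it: the plastic cracks if the clamp or the printer is pushed with more than about 25 N, or the tank is jammed in with more than about 30 N. Leave everything else on the counter where it is.

Things in the scene. Friction and masses are not known exactly. Their poses are not given: they have to be found in the camera images.
- tank_blue_mid (a point): centre (half-way up) of the loose blue ink tank, a stiff upright block 58 mm long (its x) x 30 mm wide (its y) x 68 mm tall (its z), about 60 g, standing on its underside on a 2 mm mat; its copper contacts are low on the +x end face. Grip it across the 30 mm width, near the top.
- tank_blue_chip (a point): centre of the blue tank's copper contacts: on its +x end face, 13 mm above its underside
- cradle (a point): fixed point on the printer's frame: nominal mouth centre of the empty, blue-marked cradle. x to the printer's back, y along the rails to its left, z up. THE CARRIAGE IS NOT MEASURED: locked, but cradle and clamp stand anywhere up to 8 mm left or right (y) and 4 mm up or down (z) of the nominal; x is exact. Figures below are from the true mouth centre, which shares that unknown offset.
- seat (a joint): sprung floor of the empty cradle, travel in m: 0 free, 0.006 tank home under the latched clamp; spring about 4 N at 0, 11 N at 0.006. It lies 24 mm below the mouth: a resting tank stands 44 mm proud. The pocket is 32.4 (y) x 60.5 mm (x); its flared lips stand 4 mm above the mouth: the tank slips in if within about 3 mm sideways, else its underside lands on a lip 1 to 5 mm above the mouth.
- hinge_line (a point): fixed point on the printer's frame: nominal middle of the clamp's hinge axis (along y), 46 mm behind and 44 mm above the cradle's mouth; same unmeasured offset (8 mm in y, 4 mm in z). Hinge ears either side rise to 8 mm above the axis; a back plate between them, 38 mm behind the mouth's centre, ends 8 mm below the axis.
- clamp (a joint): clamp angle in rad: 0 shut and latched, 1.57 upright, to 2.15 open towards the back; it stays where left. A flat arm 32 mm wide, 5 mm thick, shut it reaches 107 mm forward (-x) of the hinge, upper face 4 to 6 mm above the axis; its last 24 mm are the blue tab, middle 94 mm from the hinge. Meets a resting tank at about 0.13, then takes up to 7 to 12 N on the tab; snaps shut at about 0, stop at -0.02.
- next_cradle (a point): fixed point on the printer's frame: nominal mouth centre of the next cradle, 90 mm to the left, which holds a black tank under a shut clamp of the same shape; leave it alone
- tank_yellow_mid (a point): centre of a yellow ink tank of the same size, bystander
- tank_red_mid (a point): centre of a magenta ink tank of the same size, bystander
- screwdriver: screwdriver lying on the right of the mat, 190 mm, bystander
- tape: roll of brown parcel tape lying flat, 100 mm across, 25 mm high, bystander
- carton: small brown carton 60 x 90 x 75 mm, bystander
- labels: roll of white labels standing on its end, 90 mm across, 50 mm high, bystander
- wipes: white tub of wipes with a blue cap, 68 mm across, 126 mm high, bystander
- printer: the opened inkjet printer, fixed, its front to the robot: 320 (x) x 440 (y) x 124 mm; origin under its middle, axes as cradle, which lies 45 mm to the right (-y) at 115 mm height
Mind the look-alikes: they are no part of the job. Several things look just like the part that bears tank_blue_mid: the one meant starts nearest to the robot's base.

How it is judged:
By the outcome, as a careful person would: the job done as asked, in the order asked, and still so for the second after the job is handed in, with the robot touching nothing.
It also fails if it takes over 72 s, if anything falls off the work surface, if the arm or the gripper's body presses on something with over 40 N, if the wrist force passes 120 N, or if a joint passes its speed limit or range.

## Working session

There is one attempt and no reset: what is moved stays moved. The work goes in short steps, Python scripts to look and compute and a tool call to move; the robot and the scene stay as the last step left them, time stands still between calls to the robot, and variables do not carry over. Pictures are saved under pics/ and viewed, and the job is handed in when it is done.

Besides the shell and the picture viewer there is one more tool, called as name(argument=value, ...), one argument or row to a line, values as JSON. send_rows: Moves the arm, as the interface text tells. Its arguments: {"type":"object","properties":{"moves":{"type":"array"}},"required":["moves"]}

```bash
ls; mkdir -p pics
cat > h.py <<'E'
import numpy as np, cv2
from rig import status, vision, bot, models
def cap(n,fn=None):
    c=vision.capture(n)
    if fn: cv2.imwrite('pics/'+fn,c['img'][:,:,::-1])
    return c
def ray(c,px):
    K=np.array([[c['fx'],0,c['cx']],[0,c['fy'],c['cy']],[0,0,1]])
    u=cv2.undistortPoints(np.array([[px]],float),K,np.array(c['distortion'],float))[0,0]
    return np.array([u[0],-u[1],-1.0])
def p3(c,px,d=None):
    if d is None:
        x,y=int(round(px[0])),int(round(px[1])); w=c['depth'][max(0,y-1):y+2,max(0,x-1):x+2]; w=w[w>0]
        d=np.median(w) if len(w) else np.nan
    P=np.array(c['pose']); return P[:3,:3]@(ray(c,px)*d)+P[:3,3]
def atz(c,px,z):
    P=np.array(c['pose']); r=P[:3,:3]@ray(c,px); o=P[:3,3]; return o+r*(z-o[2])/r[2]
def proj(c,X):
    P=np.array(c['pose']); q=P[:3,:3].T@(np.array(X)-P[:3,3]); q=np.array([q[0],-q[1],-q[2]])
    K=np.array([[c['fx'],0,c['cx']],[0,c['fy'],c['cy']],[0,0,1]])
    return cv2.projectPoints(q.reshape(1,1,3),np.zeros(3),np.zeros(3),K,np.array(c['distortion'],float))[0].ravel()
E
python3 - <<'E'
from h import *
np.set_printoptions(precision=4,suppress=True)
print(status.read_state())
for n in ['side','top']:
    c=cap(n,n+'0.png'); print(n,c['pose'],c['fx'])
    for t in ['tank_blue_mid','tank_blue_chip','cradle','hinge_line','next_cradle','tank_yellow_mid','tank_red_mid','printer']:
        for r in models.landmark_of(n,t)[:4]:
            print(t,round(r['confidence'],2),np.round(r['point'],1),p3(c,r['point']))
E
```

```text
pics
{'time_s': 0.0, 'joint_positions': array([-85.6863,  30.2775,  82.1562,  -0.0006,  67.6876, -10.2293]), 'qvel': array([ 0.1002,  0.0099, -0.0184, -0.0796,  0.0547, -0.052 ]), 'tau': array([ -0.0005, -44.0048, -17.6593,   0.0632,   0.0582,  -0.0002]), 'position': array([ 0.1569, -0.6042,  0.2216]), 'tcp_rot': array([[ 0.968 ,  0.2511, -0.0002],
       [ 0.2511, -0.968 ,  0.0021],
       [ 0.0004, -0.0021, -1.    ]]), 'force': array([ 0.939 , -0.4777,  0.2005]), 'moment': array([ 0.0057, -0.0033,  0.0584]), 'opening': 0.9982049524136212}
side [[-0.9952  0.0783 -0.0594  0.4896]
 [-0.0958 -0.6363  0.7655  0.6122]
 [ 0.0221  0.7675  0.6407  0.816 ]
 [ 0.      0.      0.      1.    ]] 378.56995196467074
tank_blue_mid 0.78 [349.8 214.8] [ 0.4553 -0.2615  0.0515]
tank_blue_mid 0.63 [341.5 157.8] [ 0.4952 -0.6048  0.0338]
tank_blue_chip 0.69 [341.7 221.4] [ 0.4781 -0.2654  0.0181]
tank_blue_chip 0.68 [330.5 160.7] [ 0.5361 -0.5991  0.0209]
cradle 0.87 [291.9 282.1] [0.5881 0.0442 0.0905]
hinge_line 0.77 [271.2 271.8] [0.6278 0.0782 0.1633]
next_cradle 0.9 [298.6 313.8] [0.5561 0.1604 0.1
[... 422 characters left out ...]
0.8] [ 0.4987 -0.604   0.061 ]
tank_blue_mid 0.71 [332.5 227.4] [ 0.4544 -0.2578  0.0036]
tank_blue_chip 0.6 [337.  214.4] [ 0.494  -0.2714  0.0079]
tank_blue_chip 0.57 [449.3 202. ] [ 0.5239 -0.6034  0.0695]
cradle 0.92 [223.3 180.5] [0.5805 0.0661 0.0913]
hinge_line 0.94 [217.5 161.1] [0.6236 0.0734 0.1526]
hinge_line 0.58 [338.7 214.3] [ 0.4943 -0.2766  0.008 ]
next_cradle 0.75 [192.3 182.5] [0.5592 0.1398 0.1629]
tank_yellow_mid 0.84 [379.1 220.9] [ 0.4662 -0.3916  0.0728]
tank_red_mid 0.83 [354.2 181.4] [ 0.5839 -0.3197  0.0727]
tank_red_mid 0.34 [334.3 224.7] [ 0.4547 -0.2605  0.0701]
printer 0.77 [213.8 186.1] [0.5612 0.0911 0.1029]
printer 0.27 [335.6 225.6] [ 0.4521 -0.2643  0.07  ]
```

View pics/side0.png

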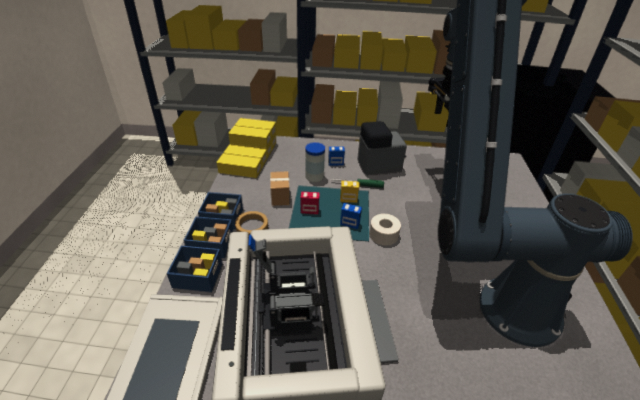

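View pics/top0.png

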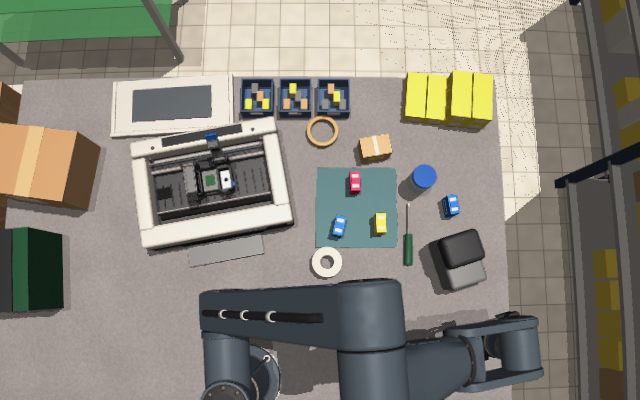

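Run:
```python
import cv2
a=cv2.imread('pics/top0.png')[150:260,170:290];cv2.imwrite('pics/c1.png',cv2.resize(a,None,fx=6,fy=5,interpolation=3)[:600,:800])
a=cv2.imread('pics/top0.png')[170:250,300:420];cv2.imwrite('pics/c2.png',cv2.resize(a,None,fx=6,fy=6,interpolation=3))
a=cv2.imread('pics/side0.png')[240:350,230:370];cv2.imwrite('pics/c3.png',cv2.resize(a,None,fx=5,fy=5,interpolation=3))
a=cv2.imread('pics/side0.png')[140:240,270:400];cv2.imwrite('pics/c4.png',cv2.resize(a,None,fx=6,fy=6,interpolation=3))
```

```text
(no output)
```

View pics/c1.png

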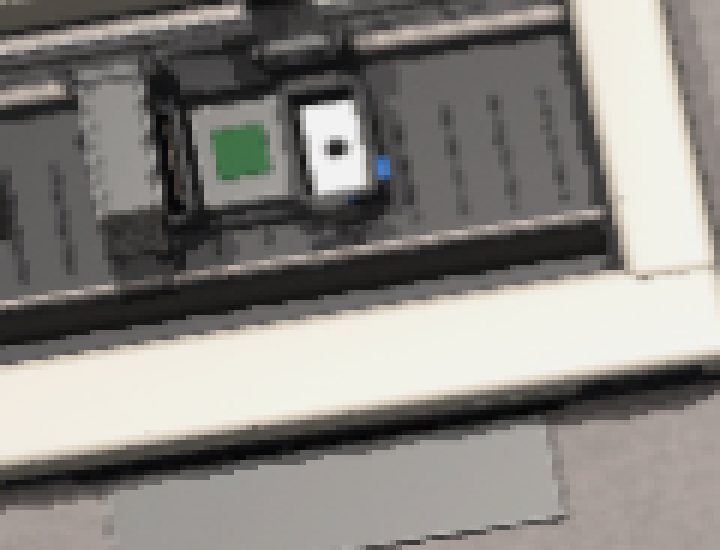

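View pics/c2.png

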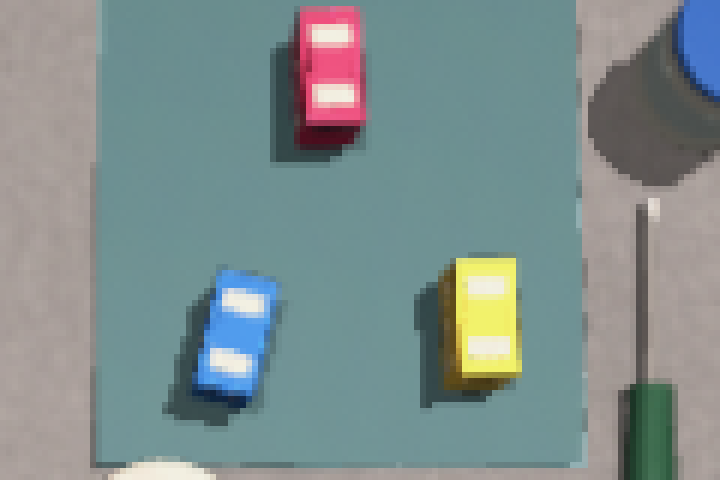

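View pics/c3.png

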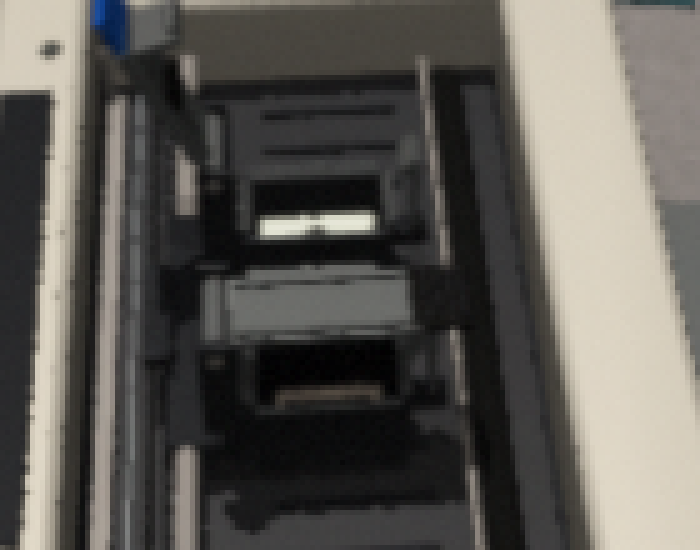

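View pics/c4.png

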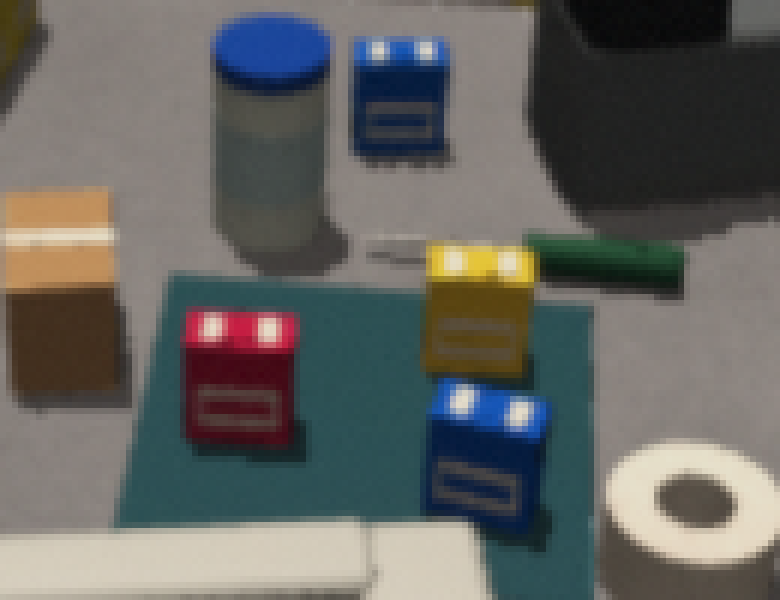

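The blue tank candidates in the top picture are (340,226), at about (0.455, -0.26) and 0.52 m from the base, and (452,205), at about (0.50, -0.60) and 0.78 m. The nearer one on the mat is the one meant. The enlarged crops show no copper on its near end, so the contacts should be on the far (+x) end. The empty cradle is the opening with the white floor at top (226,180).

Run:
```python
from h import *
np.set_printoptions(precision=4,suppress=True)
C={n:cap(n) for n in ['side','top']}
L={}
for n in C:
    for t in ['cradle','hinge_line','next_cradle','printer']:
        r=models.landmark_of(n,t)
        L[n,t]=r[0]['point'] if r else None
for t,z in [('cradle',.115),('hinge_line',.159),('next_cradle',.115)]:
    for n in C: print(t,n,atz(C[n],L[n,t],z))
    # triangulate
    A=[];b=[]
    for n in C:
        P=C[n]['pose'];r=P[:3,:3]@ray(C[n],L[n,t]);r/=np.linalg.norm(r);M=np.eye(3)-np.outer(r,r);A.append(M);b.append(M@P[:3,3])
    print('tri',np.linalg.lstsq(np.vstack(A),np.hstack(b),rcond=None)[0])
c=C['top'];d=c['depth']
# printer rim: points with z ~0.124
vv,uu=np.mgrid[100:260,120:300]
K=np.array([[c['fx'],0,c['cx']],[0,c['fy'],c['cy']],[0,0,1]])
u=cv2.undistortPoints(np.stack([uu.ravel(),vv.ravel()],1)[:,None].astype(float),K,np.array(c['distortion'],float))[:,0]
q=np.stack([u[:,0],-u[:,1],-np.ones(len(u))],1)*d[vv.ravel(),uu.ravel()][:,None]
W=q@c['pose'][:3,:3].T+c['pose'][:3,3]
m=(abs(W[:,2]-.124)<.006)
mm=np.zeros(d.shape,np.uint8);mm[vv.ravel()[m],uu.ravel()[m]]=255
cv2.imwrite('pics/rim.png',mm[90:260,110:310].repeat(3,0).repeat(3,1))
print(cv2.minAreaRect(W[m][:,:2].astype(np.float32)), np.median(W[m][:,2]))
for n in C:
  for t in ['tank_blue_mid','clamp','seat','cradle']:
    for r in models.masks_of(n,t)[:3]: print(n,t,round(r['confidence'],2),r['extent'],r['mask'].sum())
```

```text
cradle side [0.5841 0.0553 0.115 ]
cradle top [0.5811 0.0508 0.115 ]
tri [0.5835 0.0516 0.1099]
hinge_line side [0.6191 0.0756 0.159 ]
hinge_line top [0.6278 0.0726 0.159 ]
tri [0.6238 0.073  0.1573]
next_cradle side [0.5655 0.1512 0.115 ]
next_cradle top [0.5729 0.1602 0.115 ]
tri [0.5675 0.1575 0.1258]
((0.5739840865135193, 0.1048753410577774), (0.3182123005390167, 0.43902596831321716), 10.910943984985352) 0.12256826359643247
side tank_blue_mid 0.86 [340.5, 199.9, 360.7, 228.7] 456
side tank_blue_mid 0.86 [329.3, 146.5, 346.4, 165.2] 302
side clamp 0.65 [248.7, 238.2, 273.4, 270.2] 393
side seat 0.58 [281.9, 282.7, 304.2, 283.7] 85
side seat 0.34 [341.5, 202.0, 361.1, 228.4] 423
side cradle 0.57 [211.8, 227.5, 398.5, 400.0] 26742
top tank_blue_mid 0.71 [441.9, 199.7, 461.6, 217.6] 333
top tank_blue_mid 0.46 [329.2, 214.7, 346.6, 236.5] 210
top tank_blue_mid 0.22 [371.2, 210.5, 387.5, 232.5] 291
top clamp 0.8 [207.6, 132.6, 225.7, 159.8] 300
top seat 0.51 [223.0, 169.7, 232.4, 188.3] 161
top cradle 0.32 [130.5, 116.1, 294.9, 267.5] 18557
```

View pics/rim.png

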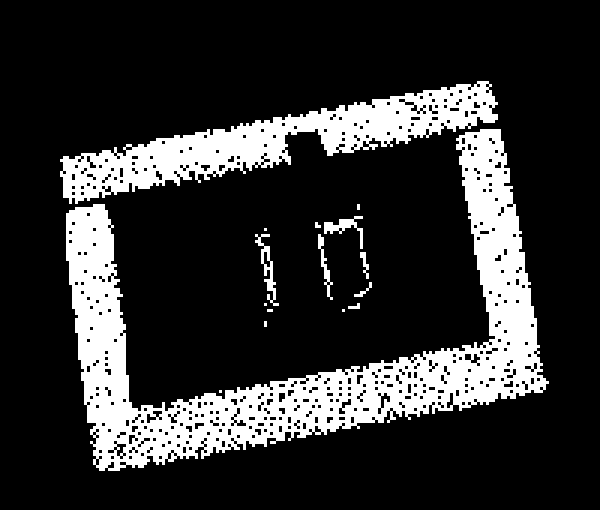

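```bash
cat >> h.py <<'E'
def cloud(c,x0,y0,x1,y1,d=None):
    d=c['depth'] if d is None else d
    vv,uu=np.mgrid[y0:y1,x0:x1]
    K=np.array([[c['fx'],0,c['cx']],[0,c['fy'],c['cy']],[0,0,1]])
    u=cv2.undistortPoints(np.stack([uu.ravel(),vv.ravel()],1)[:,None].astype(float),K,np.array(c['distortion'],float))[:,0]
    q=np.stack([u[:,0],-u[:,1],-np.ones(len(u))],1)*d[vv.ravel(),uu.ravel()][:,None]
    W=q@c['pose'][:3,:3].T+c['pose'][:3,3]
    W[d[vv,uu].ravel()==0]=np.nan
    return W.reshape(y1-y0,x1-x0,3)
YAW=np.radians(10.91); PO=np.array([0.574,0.1049,0]);RP=np.array([[np.cos(YAW),-np.sin(YAW),0],[np.sin(YAW),np.cos(YAW),0],[0,0,1.]])
NOM=PO+RP@np.array([0,-.045,.115])
def top(W): return (W-NOM)@RP   # to nominal cradle frame
E
python3 - <<'E'
from h import *
np.set_printoptions(linewidth=250)
cs=[cap('top') for _ in range(6)]
D=np.stack([c['depth'] for c in cs]);D[D==0]=np.nan;d=np.nan_to_num(np.nanmedian(D,0))
I=np.mean([c['img'] for c in cs],0).astype(np.uint8)
W=cloud(cs[0],100,90,310,280,d);Z=W[...,2];m=abs(Z-.1225)<.004
mm=m.astype(np.uint8);mm[60:95,70:140]=0
pts=W[mm>0][:,:2].astype(np.float32);print(cv2.minAreaRect(pts),np.median(W[mm>0][:,2]))
T=top(cloud(cs[0],205,160,245,205,d))
print('z mm'); print((T[...,2]*1000).round().astype(int))
print('y mm row 20',(T[20,:,1]*1000).round().astype(int)); print('x col 20',(T[:,20,0]*1000).round().astype(int))
np.save('d.npy',d);cv2.imwrite('pics/t.png',cv2.resize(I[130:210,190:250,::-1],None,fx=7,fy=7,interpolation=cv2.INTER_NEAREST))
E
```

```text
((0.574871301651001, 0.10544632375240326), (0.3176567256450653, 0.43915310502052307), 11.050577163696289) 0.1219256832172586
z mm
[[-16 -16 -17 ... -52 -54 -53]
 [-23 -22 -22 ... -51 -52 -52]
 [-23 -20 -21 ... -49 -50 -54]
 ...
 [-53 -55 -52 ... -38 -39 -38]
 [-54 -30 -33 ... -39 -40 -42]
 [-32 -34 -33 ... -41 -42 -45]]
y mm row 20 [ 57  54  51  48  45  42  38  36  33  30  28  25  22  16  14  13  13   9   6   3   0  -2  -6  -8 -11 -14 -20 -24 -22 -23 -25 -28 -31 -34 -37 -40 -42 -46 -49 -51]
x col 20 [ 42  41  40  41  39  36  34  33  34  33  29  27  23  20  18  15  11   8   5   2  -1  -4  -7 -10 -12 -15 -19 -22 -38 -41 -44 -45 -45 -45 -45 -38 -41 -45 -48 -50 -58 -60 -59 -65 -69]
```

View pics/t.png

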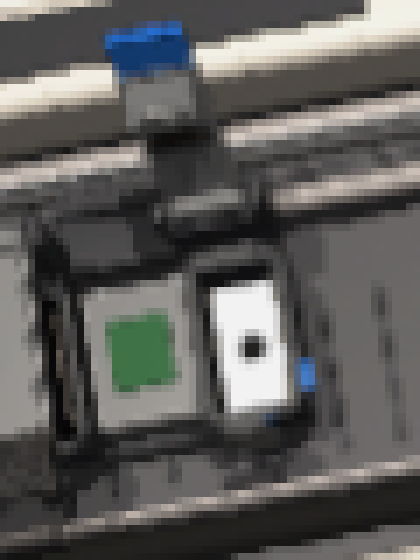

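Run:
```python
from h import *
import sys
np.set_printoptions(linewidth=300,threshold=sys.maxsize)
c=cap('top');d=np.load('d.npy')
T=top(cloud(c,207,160,239,200,d))
print('cols',np.arange(207,239))
for i in range(40): print(160+i,' '.join('%4d'%round(v*1000) if v==v else ' nan' for v in T[i,:,2]))
print('white seat: y/x extents')
g=c['img'][160:200,207:239].astype(int); w=g.min(2)>180
print(w.sum(), np.nanmedian(T[w],0), np.nanmin(T[w],0),np.nanmax(T[w],0)); 
q=np.argwhere(w)+[160,207]; print(q.mean(0)[::-1])
zs=np.nanmedian(T[w][:,2])
pp=np.array([ (atz(c,(x,y),.115+zs)-NOM)@RP for y,x in q]); print('floor plane',cv2.minAreaRect((pp[:,:2]*1000).astype(np.float32)),pp.mean(0))
# lips z>2mm
m=(T[...,2]>0)&(T[...,2]<.008)&(abs(T[...,0])<.05)&(abs(T[...,1])<.03)
print((T[m]*1000).round().astype(int).tolist())
```

```text
cols [207 208 209 210 211 212 213 214 215 216 217 218 219 220 221 222 223 224 225 226 227 228 229 230 231 232 233 234 235 236 237 238]
160  -17  -24  -19  -23   53   55   46   47   47   47   46   37   35   34   37   36   39   37   37   39   33   31   15  -51  -52  -52  -55  -53  -54  -55  -52  -50
161  -22  -24  -20  -24  -21   52   46   37   37   38   37   34   38   37   37   37   34   34   30   28   27   22   17   -4  -51  -54  -52  -51  -54  -55  -52  -52
162  -21  -22  -22  -19  -22  -22   39   38   36   37   36   32   34   30   30   28   24   20   22   18   15   12   12   -2  -54  -54  -53  -53  -54  -54  -54  -52
163  -22  -21  -22  -21  -24  -20  -21   28   31   30   23   24   22   19   17   16   11   12    9    6    6    8    1   -4  -52  -53  -53  -50  -52  -52  -53  -52
164  -21  -21  -19  -24  -22  -21  -21   15   18   15   16   13   11    8    5    5    7    9    7    9    8    0    2  -24  -52  -53  -51  -51  -50  -53  -54  -53
165  -20  -19  -23  -22  -22  -20  -20  -22    2    3    5    6    7    8   10    7    6    3    7    6    5    1    0  -13  -53  -51  -53  -52  
[... 7025 characters left out ...]
2, 15, 5], [3, 13, 0], [-4, -21, 2], [-5, -24, 2], [0, 16, 4], [0, 14, 1], [-7, -21, 4], [-9, -24, 6], [-4, 16, 5], [-3, 14, 2], [-12, -24, 7], [-7, 14, 2], [-13, -20, 1], [-14, -23, 6], [-10, 17, 6], [-10, 15, 4], [-17, -22, 4], [-12, 18, 4], [-13, 15, 5], [-20, -22, 6], [-16, 18, 6], [-16, 15, 4], [-22, -21, 2], [-23, -25, 5], [-19, 18, 7], [-19, 16, 5], [-19, 13, 4], [-25, -21, 1], [-27, -24, 7], [-21, 16, 3], [-22, 13, 5], [-28, -20, 1], [-25, 16, 7], [-24, 14, 2], [-29, -12, 3], [-30, -14, 3], [-31, -18, 5], [-31, -20, 2], [-27, 17, 3], [-27, 15, 2], [-29, 6, 3], [-32, -9, 6], [-33, -11, 4], [-33, -14, 5], [-30, 15, 2], [-32, 11, 7], [-45, -10, 8], [-45, 5, 7], [-45, 2, 4], [-45, 0, 2]]
```

The top picture gives a printer frame that matches the stated 320 x 440 mm. The lips put the cradle about 3 mm right of nominal and slightly high. Next I'll measure the blue tank's pose.

Run:
```python
from h import *
np.set_printoptions(precision=4,suppress=True)
cs=[cap('top') for _ in range(4)]
D=np.stack([c['depth'] for c in cs]);D[D==0]=np.nan;d=np.nan_to_num(np.nanmedian(D,0))
c=cs[0];I=np.mean([k['img'] for k in cs],0)
W=cloud(c,322,205,355,245,d)
m=W[...,2]>.060
print('top z',np.median(W[m][:,2]),m.sum())
# project top-face pixels to z=.070
q=np.argwhere(m)+[205,322]
pp=np.array([atz(c,(x,y),.070)[:2] for y,x in q])
print('depth pts',cv2.minAreaRect((W[m][:,:2]*1000).astype(np.float32)),W[m].mean(0))
print('ray pts',cv2.minAreaRect((pp*1000).astype(np.float32)),pp.mean(0))
u,s,v=np.linalg.svd(pp-pp.mean(0),full_matrices=False);print('pca yaw',np.degrees(np.arctan2(v[0,1],v[0,0])),s/np.sqrt(len(pp))*np.sqrt(12))
# label dots
w=(I[205:245,322:355].min(2)>170)&m
n,lab,st,ce=cv2.connectedComponentsWithStats(w.astype(np.uint8));print([(atz(c,ce[i]+[322,205],.07)[:2],st[i,4]) for i in range(1,n)])
# side view
c=cap('side'); W=cloud(c,335,195,366,235); m=(W[...,2]>.063)&(W[...,2]<.08);
q=np.argwhere(m)+[195,335];pp=np.array([atz(c,(x,y),.070)[:2] for y,x in q])
print('side',np.median(W[m][:,2]),m.sum(),cv2.minAreaRect((pp*1000).astype(np.float32)),pp.mean(0),np.nanmean(W[m],0))
# proj check other: white labels/others. chip in side crop
I=c['img'][190:240,325:375,::-1];cv2.imwrite('pics/s.png',cv2.resize(I,None,fx=11,fy=11,interpolation=cv2.INTER_NEAREST))
```

```text
top z 0.07119148215901894 207
depth pts ((454.42437744140625, -273.45501708984375), (29.698589324951172, 58.31193542480469), 76.5253677368164) [ 0.4537 -0.2731  0.0711]
ray pts ((453.84393310546875, -273.4320983886719), (29.72374153137207, 59.34583282470703), 76.00526428222656) [ 0.4539 -0.2732]
pca yaw 166.09155883352602 [0.0592 0.0299]
[(array([ 0.469 , -0.2775]), np.int32(25)), (array([ 0.4398, -0.2712]), np.int32(26))]
side 0.0703686510203766 159 ((453.7419128417969, -270.7026062011719), (39.44048309326172, 59.44672393798828), 75.53961944580078) [ 0.4534 -0.2709] [ 0.4534 -0.2711  0.0698]
```

View pics/s.png

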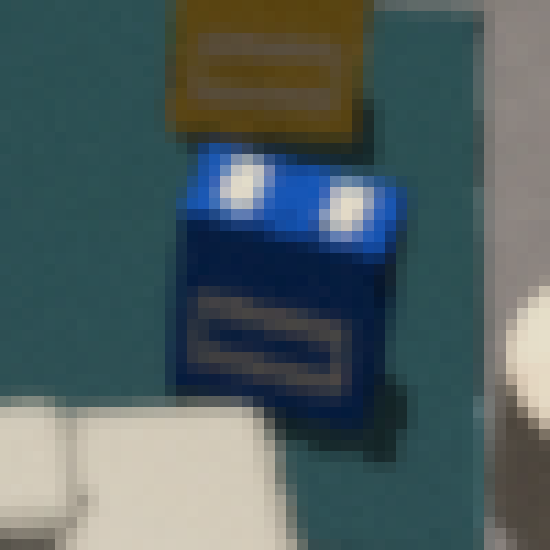

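Run:
```python
from h import *
np.set_printoptions(precision=1,suppress=True)
t=np.radians(-13.7);e=np.array([np.cos(t),np.sin(t),0]);C0=np.array([.454,-.2732,.015])
for n in ['side','top']:
    c=cap(n)
    print(n,'far',proj(c,C0+.029*e),'near',proj(c,C0-.029*e),[ (np.array(r['point']),round(r['confidence'],2)) for r in models.landmark_of(n,'tank_blue_chip')[:3]])
    if n=='top':
        cv2.imwrite('pics/tt.png',cv2.resize(c['img'][205:245,320:360,::-1],None,fx=14,fy=14,interpolation=cv2.INTER_NEAREST))
        # far blue tank end and yellow/red near faces, for comparison
```

```text
side far [340.6 218.9] near [358.4 223.3] [(array([330.8, 161.4]), 0.67), (array([341.7, 220.4]), 0.56)]
top far [340.  217.9] near [335.5 236.4] [(array([447.7, 200.5]), 0.72), (array([336.7, 217. ]), 0.65), (array([353.6, 183.5]), 0.55)]
```

View pics/tt.png

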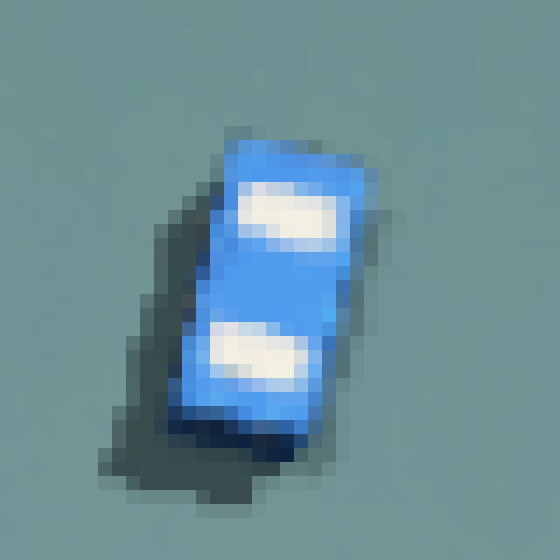

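Both networks put the contacts at the far end, and no copper shows on the near end face. I'll plan the reach.

```bash
cat >> h.py <<'E'
def plan(pos,yaw):
    s=status.read_state();R=np.array(s['tcp_rot']);p=np.array(s['position'])
    a=np.radians(yaw);X=np.array([np.cos(a),np.sin(a),0]);Z=np.array([0,0,-1.]);Rt=np.stack([X,np.cross(Z,X),Z],1)
    rv=cv2.Rodrigues(R.T@Rt)[0].ravel(); 
    np.set_printoptions(precision=3,suppress=True)
    print('t',round(s['time_s'],2),'rot units',np.degrees(rv)/10,'shift units (after turn)',Rt.T@(np.array(pos)-p)/.025)
E
python3 -c "
from h import *
plan([.454,-.2732,.16],-13.7)"
```

```text
t 2.6 rot units [-0.    -0.     2.824] shift units (after turn) [  8.401 -15.707   2.501]
```

send_rows(
  moves=[
    [0, 0, 0, 0, 0, 0.94, -1],
    [0, 0, 0, 0, 0, 0.94, -1],
    [0, 0, 0, 0, 0, 0.94, -1],
    [0.525, -0.98, 0, 0, 0, 0, -1],
    [0.525, -0.98, 0, 0, 0, 0, -1],
    [0.525, -0.98, 0, 0, 0, 0, -1],
    [0.525, -0.98, 0, 0, 0, 0, -1],
    [0.525, -0.98, 0, 0, 0, 0, -1],
    [0.525, -0.98, 0, 0, 0, 0, -1],
    [0.525, -0.98, 0, 0, 0, 0, -1],
    [0.525, -0.98, 0, 0, 0, 0, -1],
    [0.525, -0.98, 0, 0, 0, 0, -1],
  ],
)

```text
time_s: 4.1
position: [0.325, -0.4168, 0.2228]
tcp_rot: [[0.972, -0.235, 0.0], [-0.235, -0.972, -0.0], [0.0, 0.0, -1.0]]
force: [0.4, 0.2, -0.6]
opening: 1.002
```

```bash
python3 -c "
from h import *
plan([.454,-.2732,.16],-13.7)"
```

```text
t 4.1 rot units [ 0.002 -0.001  0.01 ] shift units (after turn) [ 3.654 -6.804  2.511]
```

send_rows(
  moves=[
    [0.52, -0.98, 0.3, 0, 0, 0, -1],
    [0.52, -0.98, 0.3, 0, 0, 0, -1],
    [0.52, -0.98, 0.3, 0, 0, 0, -1],
    [0.52, -0.98, 0.4, 0, 0, 0, -1],
    [0.52, -0.98, 0.4, 0, 0, 0, -1],
    [0.52, -0.98, 0.4, 0, 0, 0, -1],
    [0.52, -0.9, 0.4, 0, 0, 0, -1],
    [0, 0, 0, 0, 0, 0, -1],
  ],
)

```text
time_s: 5.1
position: [0.4527, -0.2728, 0.1596]
tcp_rot: [[0.973, -0.232, -0.001], [-0.232, -0.973, 0.001], [-0.001, -0.001, -1.0]]
force: [-0.7, 0.0, -0.0]
opening: 1.002
```

```bash
python3 -c "
from h import *
plan([.454,-.2732,.041],-13.7)
c=cap('side','s1.png')
I=c['img'][100:260,280:480,::-1];cv2.imwrite('pics/s1c.png',cv2.resize(I,None,fx=4,fy=3.7,interpolation=3))"
```

```text
t 5.1 rot units [-0.005  0.008  0.026] shift units (after turn) [0.053 0.005 4.743]
```

View pics/s1c.png

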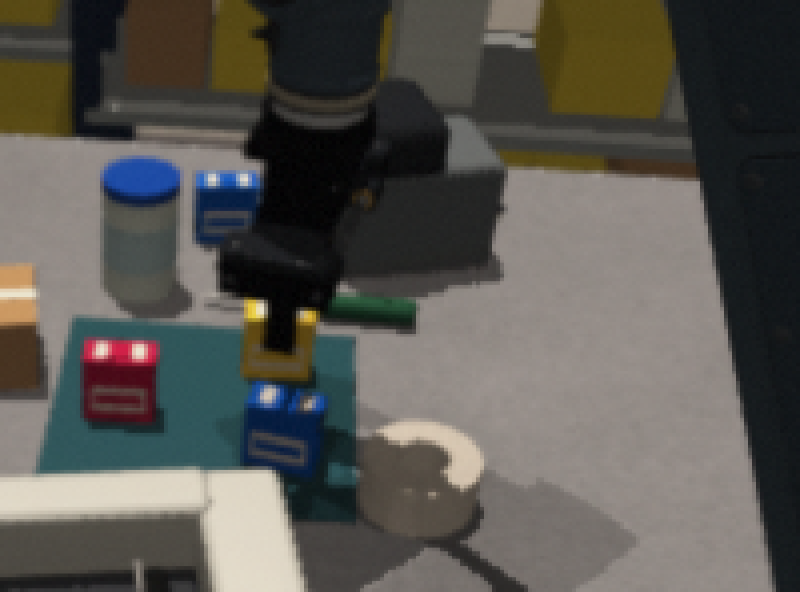

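The gripper hangs open above the blue tank, which is at about crop (285,430), with its jaws across the 30 mm width. I'll descend to z = 0.041 and grip.

send_rows(
  moves=[
    [0.05, 0, 0.9, 0, 0, 0, -1],
    [0, 0, 0.9, 0, 0, 0, -1],
    [0, 0, 0.9, 0, 0, 0, -1],
    [0, 0, 0.9, 0, 0, 0, -1],
    [0, 0, 0.7, 0, 0, 0, -1],
    [0, 0, 0.44, 0, 0, 0, -1],
    [0, 0, 0, 0, 0, 0, 1],
    [0, 0, 0, 0, 0, 0, 1],
    [0, 0, 0, 0, 0, 0, 1],
    [0, 0, 0, 0, 0, 0, 1],
    [0, 0, 0, 0, 0, 0, 1],
    [0, 0, 0, 0, 0, 0, 1],
  ],
)

```text
time_s: 6.65
position: [0.4535, -0.2757, 0.0416]
tcp_rot: [[0.972, -0.236, 0.0], [-0.236, -0.972, -0.0], [0.0, 0.0, -1.0]]
force: [0.1, 0.2, 0.4]
opening: 0.396
```

send_rows(
  moves=[
    [0, 0, 0, 0, 0, 0, 1],
    [0, 0, 0, 0, 0, 0, 1],
    [0, 0, 0, 0, 0, 0, 1],
  ],
)

```text
time_s: 7.02
position: [0.4535, -0.2757, 0.0416]
tcp_rot: [[0.972, -0.236, 0.0], [-0.236, -0.972, 0.0], [0.0, -0.0, -1.0]]
force: [0.3, 0.5, 1.2]
opening: 0.343
```

send_rows(
  moves=[
    [0, 0, -0.6, 0, 0, 0, 1],
    [0, 0, -1, 0, 0, 0, 1],
    [0, 0, -1, 0, 0, 0, 1],
    [0, 0, -1, 0, 0, -1, 1],
    [0, 0, -1, 0, 0, -1, 1],
    [0, 0, -1, 0, 0, -1, 1],
    [0, 0, -1, 0, 0, -1, 1],
    [0, 0, -1, 0, 0, -1, 1],
    [0, 0, -1, 0, 0, -1, 1],
    [0, 0, 0, 0, 0, 0, 1],
  ],
)

```text
time_s: 8.28
position: [0.4543, -0.2764, 0.2591]
tcp_rot: [[0.692, 0.722, 0.004], [0.722, -0.692, -0.004], [0.0, 0.006, -1.0]]
force: [0.4, 0.6, -1.1]
opening: 0.339
```

```bash
python3 -c "
from h import *
c=cap('side','s2.png')
s=status.read_state();print(s['position'],s['opening'],s['force'])
p=s['position']-[0,0,.01];u=proj(c,p).astype(int);print(u)
I=c['img'][u[1]-30:u[1]+30,u[0]-40:u[0]+40,::-1];cv2.imwrite('pics/s2c.png',cv2.resize(I,None,fx=10,fy=10,interpolation=3))
print(models.landmark_of('side','tank_blue_chip')[:3])"
```

```text
[ 0.45354594 -0.27567434  0.25752793] 0.33892889834818846 [-0.78647831  0.48657465 -0.83346349]
[356 158]
[{'point': [328.4, 161.4], 'confidence': 0.77}, {'point': [346.4, 168.4], 'confidence': 0.72}]
```

View pics/s2c.png

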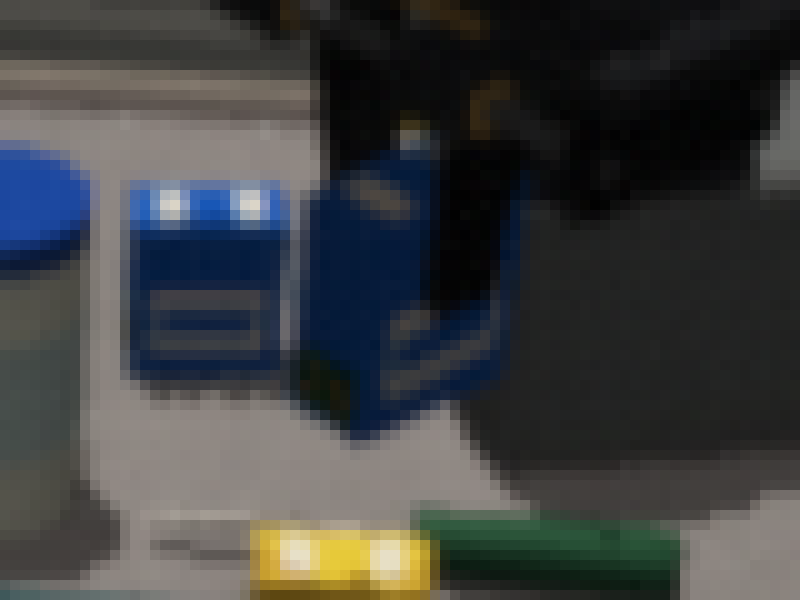

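The contacts are confirmed on the end that will face the hinge: they show low on its left face at crop (325,385). Next I'll carry the tank over the cradle.

```bash
python3 -c "
from h import *
T=NOM+RP@np.array([.0015,-.0032,0]);print(T)
plan([T[0],T[1],.26],11.0)"
```

```text
[0.58459555 0.05785508 0.115     ]
t 8.38 rot units [-0.002  0.001  3.519] shift units (after turn) [  7.709 -12.074  -0.142]
```

send_rows(
  moves=[
    [0, 0, 0, 0, 0, 0.88, 1],
    [0, 0, 0, 0, 0, 0.88, 1],
    [0, 0, 0, 0, 0, 0.88, 1],
    [0, 0, 0, 0, 0, 0.88, 1],
    [0.6, -0.96, 0, 0, 0, 0, 1],
    [0.6, -0.96, 0, 0, 0, 0, 1],
    [0.6, -0.96, 0, 0, 0, 0, 1],
    [0.6, -0.96, 0, 0, 0, 0, 1],
    [0.6, -0.96, 0, 0, 0, 0, 1],
    [0.6, -0.96, 0, 0, 0, 0, 1],
    [0.6, -0.96, 0, 0, 0, 0, 1],
    [0.6, -0.96, 0, 0, 0, 0, 1],
  ],
)

```text
time_s: 9.88
position: [0.5333, -0.0629, 0.2549]
tcp_rot: [[0.982, 0.191, -0.003], [0.191, -0.982, 0.001], [-0.003, -0.002, -1.0]]
force: [-0.3, -0.7, -0.1]
opening: 0.341
```

send_rows(
  moves=[
    [0.6, -0.96, 0, 0, 0, 0, 1],
    [0.6, -0.96, 0, 0, 0, 0, 1],
    [0.6, -0.96, 0, 0, 0, 0, 1],
    [0.6, -0.96, 0, 0, 0, 0, 1],
    [0, 0, 0, 0, 0, 0, 1],
    [0, 0, 0, 0, 0, 0, 1],
  ],
)

```text
time_s: 10.62
position: [0.5735, 0.0414, 0.2554]
tcp_rot: [[0.981, 0.193, -0.003], [0.193, -0.981, -0.0], [-0.003, -0.0, -1.0]]
force: [-0.3, -0.4, -1.1]
opening: 0.342
```

```bash
python3 -c "
from h import *
plan([.5846,.0579,.1750],11.0)"
```

```text
t 10.62 rot units [-0.001  0.016  0.01 ] shift units (after turn) [ 0.562 -0.564  3.216]
```

send_rows(
  moves=[
    [0.28, -0.28, 0, 0, 0.016, 0.01, 1],
    [0.28, -0.28, 0, 0, 0, 0, 1],
    [0, 0, 0.8, 0, 0, 0, 1],
    [0, 0, 0.8, 0, 0, 0, 1],
    [0, 0, 0.8, 0, 0, 0, 1],
    [0, 0, 0.8, 0, 0, 0, 1],
    [0, 0, 0, 0, 0, 0, 1],
    [0, 0, 0, 0, 0, 0, 1],
  ],
)

```text
time_s: 11.62
position: [0.5865, 0.0582, 0.1772]
tcp_rot: [[0.982, 0.191, 0.004], [0.191, -0.982, 0.0], [0.004, 0.0, -1.0]]
force: [-0.1, -0.6, -0.6]
opening: 0.34
```

```bash
python3 -c "
from h import *
plan([.5846,.0579,.1750],11.0)
for n,b in [('side',(235,240,355,330)),('top',(180,130,260,210))]:
    c=cap(n,n+'3.png')
    x0,y0,x1,y1=b;cv2.imwrite('pics/'+n+'3c.png',cv2.resize(c['img'][y0:y1,x0:x1,::-1],None,fx=6,fy=6,interpolation=3))
"
```

```text
t 11.62 rot units [ 0.002 -0.024  0.003] shift units (after turn) [-0.077 -0.003  0.09 ]
```

View pics/side3c.png

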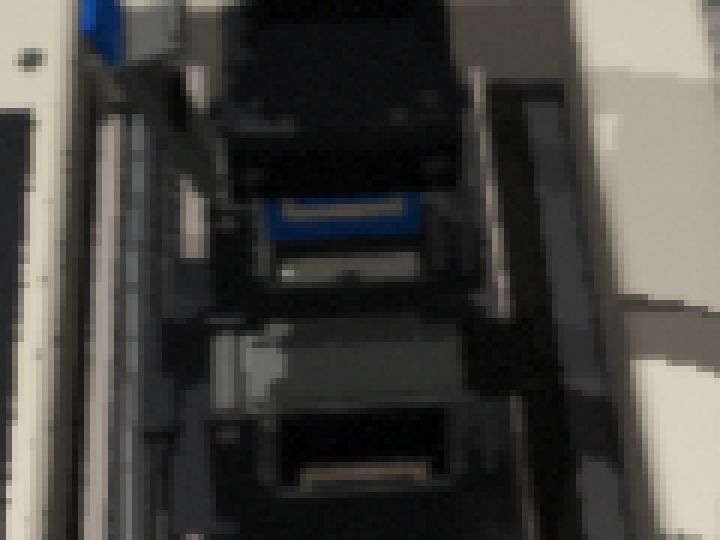

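View pics/top3c.png

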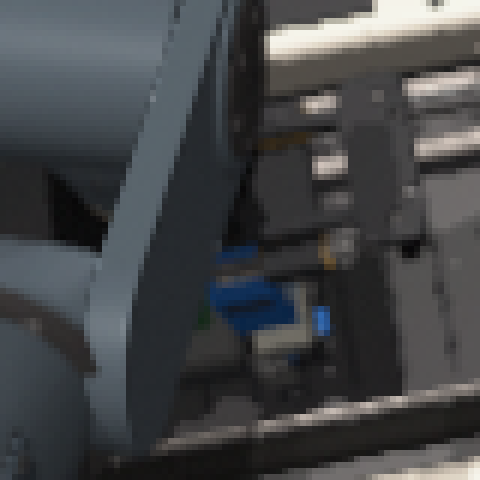

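```bash
python3 -c "
from h import *
np.set_printoptions(precision=4,suppress=True)
for i in range(5):
    c=vision.capture('side');s=status.read_state();print(s['position'],s['tcp_rot'][:,2],s['force'])
T=[(proj(c,[.5846,.0579,.115]+RP@np.array([a,b,z]))).round(1).tolist() for z in (.003,-.022) for a in(-.03,.03) for b in (-.016,.016)];print(T)
"
```

```text
[0.5865 0.0581 0.1777] [ 0.0049  0.0003 -1.    ] [ 0.1636 -1.0894 -0.5821]
[0.5863 0.0582 0.1775] [ 0.0047  0.0004 -1.    ] [ 0.6374  0.8314 -0.9926]
[0.5862 0.0582 0.1774] [ 0.0044  0.0004 -1.    ] [ 0.2134 -0.9614 -0.8616]
[0.586  0.0582 0.1772] [ 0.004   0.0004 -1.    ] [-0.3366  0.2665 -0.1218]
[0.5859 0.0582 0.1771] [ 0.0037  0.0005 -1.    ] [ 0.5698  0.0687 -0.2837]
[[304.7, 273.3], [305.7, 284.1], [279.2, 274.8], [279.5, 285.7], [304.7, 280.0], [305.6, 290.8], [279.7, 281.5], [279.9, 292.4]]
```

send_rows(
  moves=[
    [0, 0, 0.2, 0, 0, 0, 1],
    [0, 0, 0.2, 0, 0, 0, 1],
    [0, 0, 0.08, 0, 0, 0, 1],
    [0, 0, 0, 0, 0, 0, 1],
    [0, 0, 0, 0, 0, 0, 1],
  ],
)

```text
time_s: 12.6
position: [0.5858, 0.0582, 0.1646]
tcp_rot: [[0.981, 0.191, 0.003], [0.191, -0.981, 0.001], [0.003, 0.0, -1.0]]
force: [0.4, -0.8, -1.0]
opening: 0.344
```

send_rows(
  moves=[
    [0, 0, 0.06, 0, 0, 0, 1],
    [0, 0, 0.06, 0, 0, 0, 1],
    [0, 0, 0, 0, 0, 0, 1],
  ],
)

```text
time_s: 12.98
position: [0.5856, 0.0582, 0.1614]
tcp_rot: [[0.981, 0.192, 0.002], [0.192, -0.981, 0.001], [0.003, -0.0, -1.0]]
force: [0.2, -0.8, -1.2]
opening: 0.342
```

send_rows(
  moves=[
    [0, 0, 0.06, 0, 0, 0, 1],
    [0, 0, 0.06, 0, 0, 0, 1],
    [0, 0, 0, 0, 0, 0, 1],
  ],
)

```text
time_s: 13.35
position: [0.5856, 0.0582, 0.1584]
tcp_rot: [[0.981, 0.192, 0.002], [0.192, -0.981, 0.001], [0.002, -0.0, -1.0]]
force: [0.4, -0.7, -1.7]
opening: 0.34
```

send_rows(
  moves=[
    [0, 0, 0.06, 0, 0, 0, 1],
    [0, 0, 0.06, 0, 0, 0, 1],
    [0, 0, 0, 0, 0, 0, 1],
  ],
)

```text
time_s: 13.72
position: [0.5856, 0.0582, 0.1554]
tcp_rot: [[0.981, 0.192, 0.002], [0.192, -0.981, 0.001], [0.002, -0.0, -1.0]]
force: [-0.1, 0.3, -0.5]
opening: 0.342
```

send_rows(
  moves=[
    [0, 0, 0.06, 0, 0, 0, 1],
    [0, 0, 0.06, 0, 0, 0, 1],
    [0, 0, 0, 0, 0, 0, 1],
  ],
)

```text
time_s: 14.1
position: [0.5855, 0.0582, 0.1522]
tcp_rot: [[0.981, 0.192, 0.002], [0.192, -0.981, 0.001], [0.002, -0.0, -1.0]]
force: [-0.6, 0.4, -0.9]
opening: 0.344
```

send_rows(
  moves=[
    [0, 0, 0.06, 0, 0, 0, 1],
    [0, 0, 0.06, 0, 0, 0, 1],
    [0, 0, 0, 0, 0, 0, 1],
  ],
)

```text
time_s: 14.48
position: [0.5855, 0.0582, 0.1493]
tcp_rot: [[0.981, 0.191, 0.002], [0.191, -0.981, 0.001], [0.002, -0.0, -1.0]]
force: [-0.3, 1.0, -1.4]
opening: 0.344
```

send_rows(
  moves=[
    [0, 0, 0.06, 0, 0, 0, 1],
    [0, 0, 0.06, 0, 0, 0, 1],
    [0, 0, 0, 0, 0, 0, 1],
  ],
)

```text
time_s: 14.85
position: [0.5856, 0.0582, 0.1463]
tcp_rot: [[0.981, 0.192, 0.002], [0.192, -0.981, 0.001], [0.002, -0.0, -1.0]]
force: [-1.3, -0.8, -0.8]
opening: 0.345
```

send_rows(
  moves=[
    [0, 0, 0.08, 0, 0, 0, 1],
    [0, 0, 0.08, 0, 0, 0, 1],
    [0, 0, 0.08, 0, 0, 0, 1],
    [0, 0, 0.08, 0, 0, 0, 1],
    [0, 0, 0, 0, 0, 0, 1],
  ],
)

```text
time_s: 15.48
position: [0.5856, 0.0582, 0.1382]
tcp_rot: [[0.981, 0.191, 0.002], [0.191, -0.981, 0.001], [0.002, -0.0, -1.0]]
force: [-2.9, 0.4, -1.6]
opening: 0.339
```

send_rows(
  moves=[
    [0, 0, 0.06, 0, 0, 0, 1],
    [0, 0, 0.06, 0, 0, 0, 1],
    [0, 0, 0, 0, 0, 0, 1],
  ],
)

```text
time_s: 15.85
position: [0.5856, 0.0582, 0.1354]
tcp_rot: [[0.981, 0.192, 0.002], [0.192, -0.981, 0.001], [0.002, -0.0, -1.0]]
force: [-2.5, -0.9, -0.8]
opening: 0.346
```

send_rows(
  moves=[
    [0, 0, 0.04, 0, 0, 0, 1],
    [0, 0, 0.04, 0, 0, 0, 1],
    [0, 0, 0, 0, 0, 0, 1],
  ],
)

```text
time_s: 16.23
position: [0.5856, 0.0582, 0.1334]
tcp_rot: [[0.981, 0.192, 0.002], [0.192, -0.981, 0.001], [0.002, -0.0, -1.0]]
force: [-3.2, -0.1, 0.8]
opening: 0.344
```

send_rows(
  moves=[
    [-0.03, 0, 0.03, 0, 0, 0, 1],
    [0, 0, 0.03, 0, 0, 0, 1],
    [0, 0, 0, 0, 0, 0, 1],
  ],
)

```text
time_s: 16.6
position: [0.5855, 0.058, 0.1321]
tcp_rot: [[0.981, 0.191, 0.004], [0.191, -0.981, 0.001], [0.004, 0.0, -1.0]]
force: [-2.2, -1.1, 0.6]
opening: 0.342
```

send_rows(
  moves=[
    [0, 0, 0.03, 0, 0, 0, 1],
    [0, 0, 0.03, 0, 0, 0, 1],
    [0, 0, 0, 0, 0, 0, 1],
  ],
)

```text
time_s: 16.98
position: [0.5855, 0.058, 0.1307]
tcp_rot: [[0.981, 0.191, 0.004], [0.191, -0.982, 0.0], [0.004, 0.0, -1.0]]
force: [-1.4, 0.0, 0.9]
opening: 0.343
```

send_rows(
  moves=[
    [0, 0, 0.03, 0, 0, 0, 1],
    [0, 0, 0.03, 0, 0, 0, 1],
    [0, 0, 0, 0, 0, 0, 1],
  ],
)

```text
time_s: 17.35
position: [0.5856, 0.058, 0.1295]
tcp_rot: [[0.981, 0.192, 0.004], [0.192, -0.981, 0.0], [0.004, 0.0, -1.0]]
force: [-0.9, -0.8, 5.4]
opening: 0.341
```

send_rows(
  moves=[
    [0, 0, 0.03, 0, 0, 0, 1],
    [0, 0, 0.03, 0, 0, 0, 1],
    [0, 0, 0, 0, 0, 0, 1],
  ],
)

```text
time_s: 17.73
position: [0.5856, 0.058, 0.1281]
tcp_rot: [[0.981, 0.191, 0.004], [0.191, -0.981, 0.0], [0.004, 0.0, -1.0]]
force: [-2.1, 0.7, 6.4]
opening: 0.346
```

send_rows(
  moves=[
    [0, 0, -0.04, 0, 0, 0, -0.3],
    [0, 0, 0, 0, 0, 0, -0.3],
    [0, 0, 0, 0, 0, 0, -0.3],
    [0, 0, 0, 0, 0, 0, -0.3],
    [0, 0, 0, 0, 0, 0, -0.3],
  ],
)

```text
time_s: 18.35
position: [0.5851, 0.0581, 0.1285]
tcp_rot: [[0.981, 0.192, 0.003], [0.192, -0.981, 0.001], [0.003, -0.0, -1.0]]
force: [0.2, 0.3, -0.5]
opening: 0.644
```

send_rows(
  moves=[
    [0, 0, -0.4, 0, 0, 0, -0.3],
    [0, 0, -0.8, 0, 0, 0, -0.3],
    [0, 0, -1, 0, 0, 0, -0.3],
    [0, 0, -1, 0, 0, 0, -0.3],
    [0, 0, -1, 0, 0, 0, -0.3],
    [0, -0.5, -1, 0, 0, 0, 0.2],
    [0, -1, -1, 0, 0, 0, 1],
    [0, -1, -0.5, 0, 0, 0, 1],
    [0, -1, 0, 0, 0, 0, 1],
  ],
)

```text
time_s: 19.48
position: [0.5685, 0.1446, 0.2985]
tcp_rot: [[0.981, 0.191, 0.007], [0.191, -0.982, 0.001], [0.007, 0.001, -1.0]]
force: [-0.3, -0.0, -0.2]
opening: 0.284
```

```bash
python3 -c "
from h import *
np.set_printoptions(precision=4,suppress=True)
s=status.read_state();print(s['position'],s['joint_positions'],s['opening'])
for n,b in [('side',(235,230,355,320)),('top',(180,120,260,210))]:
    c=cap(n,n+'4.png')
    x0,y0,x1,y1=b;cv2.imwrite('pics/'+n+'4c.png',cv2.resize(c['img'][y0:y1,x0:x1,::-1],None,fx=6,fy=6,interpolation=3))
"
```

```text
[0.5685 0.1446 0.2985] [ 3.352  22.5957 82.6485  0.0259 74.3492 82.3143] 0.2836875987746058
```

View pics/side4c.png

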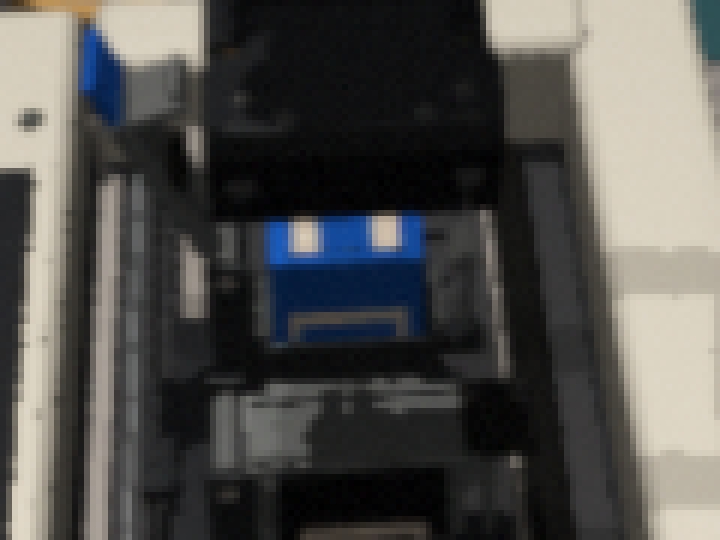

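View pics/top4c.png

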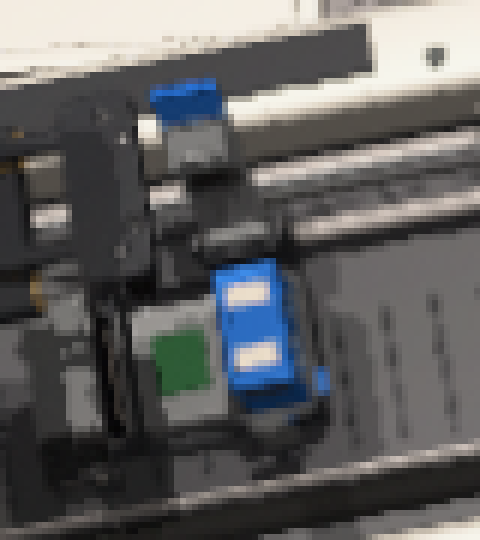

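The tank stands upright in the cradle: its top is at side crop (345,240) and top crop (255,320). The clamp is still open, with its tab at top crop (185,100). I'll measure the tank's top height and the clamp.

Run:
```python
from h import *
np.set_printoptions(precision=1,suppress=True,linewidth=200)
cs=[cap('top') for _ in range(3)]
D=np.stack([c['depth'] for c in cs]);D[D==0]=np.nan;d=np.nan_to_num(np.nanmedian(D,0));c=cs[0]
x0,y0,x1,y1=195,125,240,200
T=top(cloud(c,x0,y0,x1,y1,d))*1000;g=c['img'][y0:y1,x0:x1].astype(int)
blue=(g[...,2]>g[...,0]+60)
k=blue&(abs(T[...,0])<36)&(T[...,2]>30);print('tank top',np.median(T[k],0),cv2.minAreaRect(T[k][:,:2].astype(np.float32)))
k=blue&(T[...,0]>60);print('tab',k.sum(),T[k].min(0),np.median(T[k],0),T[k].max(0))
k=(T[...,2]>15)&(T[...,0]>38)&(T[...,1]>-30)&(T[...,1]<25)
P=T[k];P=P[np.argsort(P[:,0])]
for p in P[::4]: print(p)
```

```text
tank top [ 2.2 -4.8 45.7] ((2.9249267578125, -3.6112985610961914), (58.90386962890625, 30.06623649597168), 0.42868560552597046)
tab 67 [ 79.3 -16.3   6. ] [ 84.2  -0.8 138.2] [139.3  27.7 146. ]
[ 38.9   3.5 296.5]
[40.1 -1.2 32.8]
[40.3  9.  39.6]
[40.5 -5.5 39.9]
[40.6 -6.1 27.6]
[ 40.7 -10.5  35.3]
[41.1 -1.4 17.3]
[41.3 12.  38. ]
[41.6 -2.4 38. ]
[42.  14.9 37.5]
[ 42.2 -24.4  31. ]
[42.4  9.6 20.1]
[ 43.  -23.2  40.1]
[ 43.5 -10.3  47.5]
[43.9 -2.5 51.5]
[44.  -7.5 47.8]
[ 44.4 -17.4  38.9]
[44.7  9.3 34.5]
[ 44.9 -13.9  50.9]
[45.3 20.2 51.6]
[46.   6.1 50. ]
[46.7 -8.  48.2]
[47.1 -0.2 52.4]
[47.6 -5.  46.9]
[ 48.1 -23.6  54.1]
[48.5 -9.  51.9]
[48.9 -1.2 55.8]
[49.9 -3.2 50.7]
[50.3 -4.9 59.1]
[ 50.8 -12.2  52.1]
[51.  12.4 57.8]
[51.3  3.1 61.1]
[51.4 13.2 67.5]
[52.1  8.6 61.7]
[ 52.4 -17.5  64.1]
[52.9 -0.4 63.5]
[53.1  2.2 64.4]
[ 53.7 -11.9  63.4]
[54.  -6.  76.9]
[ 54.7   0.1 128.8]
[ 55. -18.  65.]
[ 55.2 -21.2  51.1]
[55.6  6.6 69. ]
[55.7  2.3 76.2]
[56.1 -2.5 71.6]
[ 56.3 -11.6  75. ]
[57.  -0.7 90.4]
[ 57.2  -9.2 133.3]
[ 57.3 -12.1  91.7]
[57.6 -1.1 77.8]
[57.6 -
[... 302 characters left out ...]
.2]
[64.8  0.3 93.9]
[ 65.2 -17.7 100.4]
[ 66.3  -3.5 125.3]
[ 67.4 -11.9 125.7]
[ 68.  -18.1 100.7]
[ 68.8  -1.6 127.6]
[ 70.5  -3.2 120.9]
[ 70.8  -9.6 125.4]
[ 71.4 -14.2 120.5]
[ 72.7 -16.1 115.1]
[ 73.5   3.7 124.8]
[ 74.1   6.4 124.5]
[ 75.   -6.9 122.4]
[ 75.7 -15.5 124.2]
[ 76.4   8.2 127.6]
[ 77.5   6.4 122.6]
[ 78.1  -4.8 123.1]
[ 78.8  -2.  122.4]
[ 79.1  -8.3 126.7]
[ 79.3  -3.4 129.2]
[ 79.8 -16.9 128.3]
[ 80.6  -4.5 133.5]
[ 81.1   9.4 131.4]
[ 81.4 -13.  134.6]
[ 82.2 -10.2 133.8]
[ 82.4  10.7 137.2]
[ 82.9   1.4 129.6]
[ 83.5 -11.3 138.2]
[ 84.3   7.5 138.2]
[ 84.8  -7.5 145.2]
[ 85.1  -4.9 145.6]
[ 85.8   4.2 140.3]
[ 86.2 -13.2 146. ]
[ 88.    6.  143.1]
[ 88.6  -2.6 144.9]
```

```bash
cat >> h.py <<'E'
def F(x,y,z): return NOM+RP@np.array([x,y,z])/1000
def fp(): return top(np.array(status.read_state()['position']))*1000
E
python3 - <<'E'
from h import *
print(fp()); plan(F(125,-4,180),11.0)
H=np.array([47.5,44.5]);prev=None
for t in [1.4,1.2,1.0,.8,.6,.4,.25,.15,.1,.05,0]:
    r=97;p=H+r*np.array([-np.cos(t),np.sin(t)])+5*np.array([np.sin(t),np.cos(t)])+[9.5,0]
    print(t,p,None if prev is None else (p-prev)/25*[1,-1]);prev=p
E
```

```text
[  1.28066935  83.84752674 181.26558525]
t 19.73 rot units [ 0.004 -0.017  0.005] shift units (after turn) [4.943 3.522 0.051]
1.4 [ 45.44  140.938] None
1.2 [ 26.511 136.72 ] [-0.757  0.169]
1.0 [  8.798 128.824] [-0.709  0.316]
0.8 [ -6.994 117.567] [-0.632  0.45 ]
0.6 [-20.234 103.397] [-0.53   0.567]
0.4 [-30.396  86.879] [-0.406  0.661]
0.25 [-35.747  73.343] [-0.214  0.541]
0.15 [-38.164  63.939] [-0.097  0.376]
0.1 [-39.016  59.159] [-0.034  0.191]
0.05 [-39.629  54.342] [-0.025  0.193]
0 [-40.   49.5] [-0.015  0.194]
```

send_rows(
  moves=[
    [0.9, 0, 0, 0, 0, 0, 1],
    [0.9, 0, 0, 0, 0, 0, 1],
    [0.9, 0, 0, 0, 0, 0, 1],
    [0.9, 0, 0, 0, 0, 0, 1],
    [0.9, 0.3, 0, 0, 0, 0, 1],
    [0.45, 0.8, 0, 0, 0, 0, 1],
    [0, 0.9, 0, 0, 0, 0, 1],
    [0, 0.9, 0, 0, 0, 0, 1],
    [0, 0.6, 0, 0, 0, 0, 1],
    [0, 0, 0, 0, 0, 0, 1],
    [0, 0, 0, 0, 0, 0, 1],
  ],
)

```text
time_s: 21.1
position: [0.7058, 0.0821, 0.2967]
tcp_rot: [[0.981, 0.192, 0.003], [0.192, -0.981, 0.001], [0.003, -0.001, -1.0]]
force: [0.4, -0.2, -0.3]
opening: 0.008
```

Run:
```python
from h import *
print(fp(),status.read_state()['opening']); plan(F(125,-4,132),11.0)
c=cap('side');cv2.imwrite('pics/s5.png',cv2.resize(c['img'][200:320,210:370,::-1],None,fx=5,fy=5,interpolation=3))
```

```text
[125.08190963  -2.36403942 181.65181761] 0.007680133546167555
t 21.1 rot units [-0.004 -0.017  0.005] shift units (after turn) [-0.003  0.065  1.986]
```

View pics/s5.png

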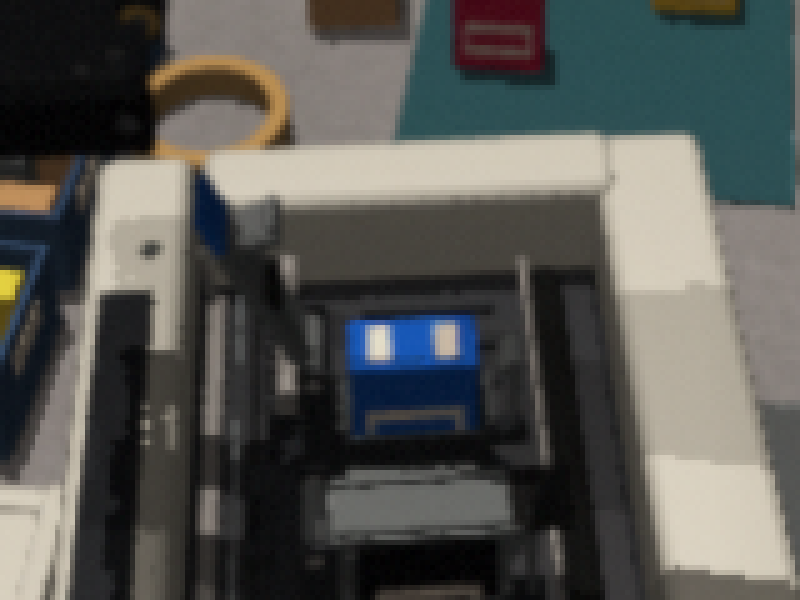

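The tank stands level and the shut gripper is behind the clamp. I'll lower it and push forward gently.

send_rows(
  moves=[
    [0, 0.06, 0.7, 0, 0, 0, 1],
    [0, 0, 0.7, 0, 0, 0, 1],
    [0, 0, 0.6, 0, 0, 0, 1],
    [-0.3, 0, 0, 0, 0, 0, 1],
    [-0.3, 0, 0, 0, 0, 0, 1],
    [-0.2, 0, 0, 0, 0, 0, 1],
    [-0.15, 0, 0, 0, 0, 0, 1],
    [-0.15, 0, 0, 0, 0, 0, 1],
  ],
)

```text
time_s: 22.15
position: [0.6798, 0.0749, 0.2471]
tcp_rot: [[0.982, 0.191, 0.005], [0.191, -0.982, 0.001], [0.005, 0.0, -1.0]]
force: [1.1, -0.6, -0.2]
opening: 0.007
```

send_rows(
  moves=[
    [-0.2, 0, 0, 0, 0, 0, 1],
    [-0.2, 0, 0, 0, 0, 0, 1],
    [-0.2, 0, 0, 0, 0, 0, 1],
    [-0.2, 0, 0, 0, 0, 0, 1],
  ],
)

```text
time_s: 22.65
position: [0.6595, 0.071, 0.2462]
tcp_rot: [[0.981, 0.192, 0.003], [0.192, -0.981, 0.001], [0.003, -0.0, -1.0]]
force: [0.4, -0.3, 0.1]
opening: 0.008
```

Run:
```python
from h import *
print(fp())
c=cap('side');cv2.imwrite('pics/s6.png',cv2.resize(c['img'][200:320,210:370,::-1],None,fx=5,fy=5,interpolation=3))
```

```text
[ 77.54318317  -4.42197478 131.22814948]
```

View pics/s6.png

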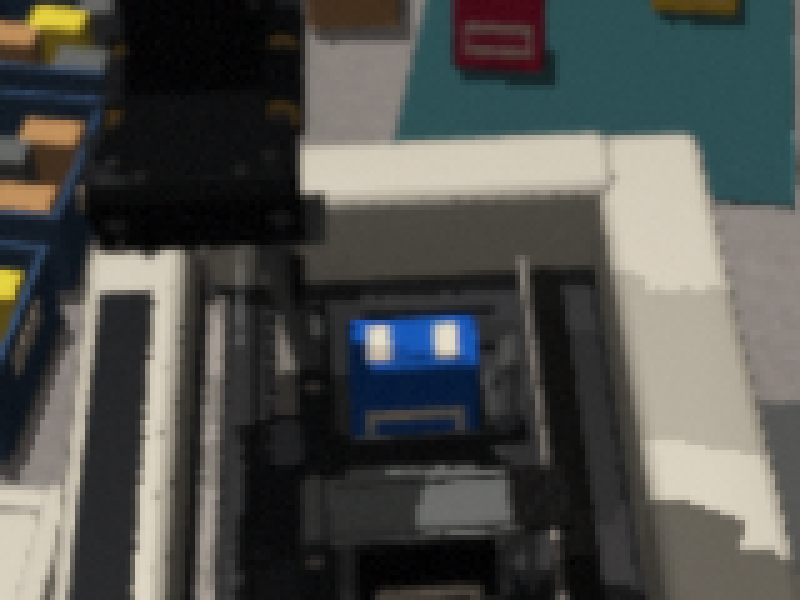

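send_rows(
  moves=[
    [-0.22, 0, -0.07, 0, 0, 0, 1],
    [-0.22, 0, -0.07, 0, 0, 0, 1],
    [-0.22, 0, -0.07, 0, 0, 0, 1],
    [-0.22, 0, -0.07, 0, 0, 0, 1],
    [-0.22, 0, -0.06, 0, 0, 0, 1],
    [-0.22, 0, -0.06, 0, 0, 0, 1],
  ],
)

```text
time_s: 23.45
position: [0.6271, 0.0647, 0.2563]
tcp_rot: [[0.981, 0.192, 0.003], [0.192, -0.981, 0.001], [0.003, -0.0, -1.0]]
force: [0.1, 0.4, -0.3]
opening: 0.004
```

send_rows(
  moves=[
    [-0.25, 0, 0.06, 0, 0, 0, 1],
    [-0.25, 0, 0.06, 0, 0, 0, 1],
    [-0.25, 0, 0.06, 0, 0, 0, 1],
    [-0.24, 0, 0.1, 0, 0, 0, 1],
    [-0.24, 0, 0.1, 0, 0, 0, 1],
    [-0.24, 0, 0.11, 0, 0, 0, 1],
  ],
)

```text
time_s: 24.2
position: [0.591, 0.0577, 0.2436]
tcp_rot: [[0.981, 0.192, 0.003], [0.192, -0.981, 0.001], [0.003, -0.0, -1.0]]
force: [0.5, -0.5, 0.1]
opening: 0.01
```

Run:
```python
from h import *
print(fp())
c=cap('side');cv2.imwrite('pics/s7.png',cv2.resize(c['img'][200:320,210:370,::-1],None,fx=5,fy=5,interpolation=3))
```

```text
[  7.77354684  -4.56908101 128.57365226]
```

View pics/s7.png

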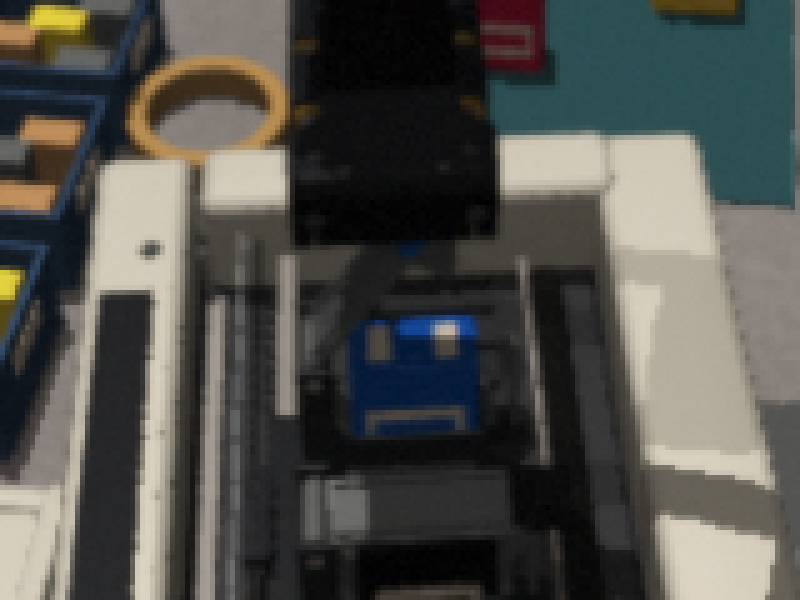

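The clamp has followed to about 1.0 rad, with its tab under the fingertips at crop (410,245). I'll keep along the arc.

send_rows(
  moves=[
    [-0.2, 0, 0.15, 0, 0, 0, 1],
    [-0.2, 0, 0.15, 0, 0, 0, 1],
    [-0.2, 0, 0.15, 0, 0, 0, 1],
    [-0.18, 0, 0.19, 0, 0, 0, 1],
    [-0.18, 0, 0.19, 0, 0, 0, 1],
    [-0.18, 0, 0.19, 0, 0, 0, 1],
    [-0.13, 0, 0.22, 0, 0, 0, 1],
    [-0.13, 0, 0.22, 0, 0, 0, 1],
    [-0.14, 0, 0.22, 0, 0, 0, 1],
  ],
)

```text
time_s: 25.38
position: [0.5536, 0.0504, 0.2013]
tcp_rot: [[0.981, 0.192, 0.003], [0.192, -0.981, 0.001], [0.003, -0.0, -1.0]]
force: [0.5, 0.2, 0.2]
opening: 0.003
```

send_rows(
  moves=[
    [-0.07, 0, 0.18, 0, 0, 0, 1],
    [-0.07, 0, 0.18, 0, 0, 0, 1],
    [-0.07, 0, 0.18, 0, 0, 0, 1],
    [0, 0, 0, 0, 0, 0, 1],
  ],
)

```text
time_s: 25.88
position: [0.5483, 0.0494, 0.1878]
tcp_rot: [[0.981, 0.191, 0.002], [0.191, -0.981, 0.001], [0.002, -0.0, -1.0]]
force: [0.8, -0.8, 0.6]
opening: 0.003
```

Run:
```python
from h import *
print(fp())
c=cap('side');cv2.imwrite('pics/s8.png',cv2.resize(c['img'][200:320,210:370,::-1],None,fx=5,fy=5,interpolation=3))
```

```text
[-35.74235475  -4.58637095  72.80060077]
```

View pics/s8.png

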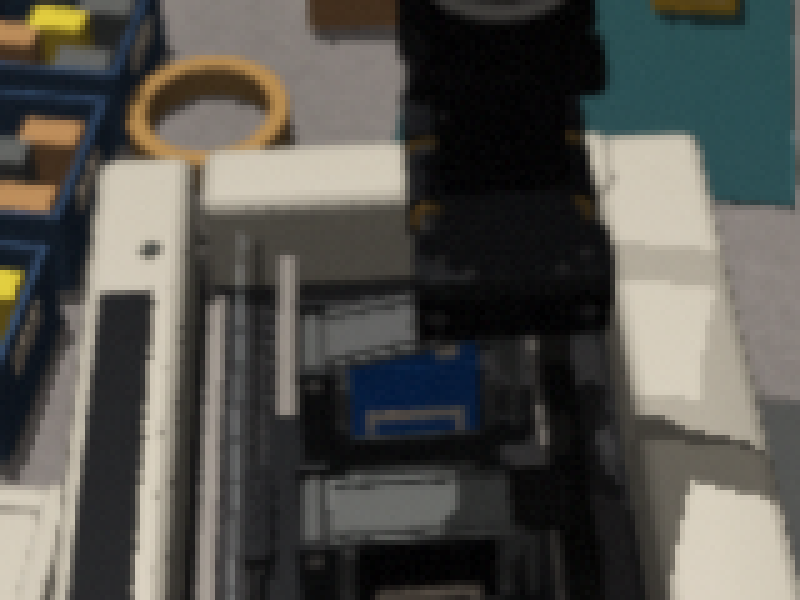

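send_rows(
  moves=[
    [-0.04, 0, 0.12, 0, 0, 0, 1],
    [-0.03, 0, 0.12, 0, 0, 0, 1],
    [-0.02, 0, 0.12, 0, 0, 0, 1],
    [0, 0, 0, 0, 0, 0, 1],
  ],
)

```text
time_s: 26.42
position: [0.5462, 0.049, 0.1789]
tcp_rot: [[0.981, 0.191, 0.002], [0.191, -0.981, 0.001], [0.002, -0.0, -1.0]]
force: [0.3, 0.0, -0.5]
opening: 0.004
```

send_rows(
  moves=[
    [-0.01, 0, 0.06, 0, 0, 0, 1],
    [-0.01, 0, 0.06, 0, 0, 0, 1],
    [0, 0, 0, 0, 0, 0, 1],
  ],
)

```text
time_s: 26.8
position: [0.5461, 0.0489, 0.1764]
tcp_rot: [[0.981, 0.192, 0.003], [0.192, -0.981, 0.0], [0.003, 0.0, -1.0]]
force: [-0.1, -0.5, 2.5]
opening: 0.002
```

send_rows(
  moves=[
    [-0.01, 0, 0.06, 0, 0, 0, 1],
    [-0.01, 0, 0.06, 0, 0, 0, 1],
    [0, 0, 0, 0, 0, 0, 1],
  ],
)

```text
time_s: 27.18
position: [0.5457, 0.0488, 0.1737]
tcp_rot: [[0.981, 0.192, 0.003], [0.192, -0.981, 0.0], [0.003, 0.0, -1.0]]
force: [-0.2, -0.2, 5.6]
opening: 0.003
```

Clamp met the tank at about 0.13 rad, as expected. I'll keep pressing.

send_rows(
  moves=[
    [-0.01, 0, 0.06, 0, 0, 0, 1],
    [0, 0, 0.06, 0, 0, 0, 1],
    [0, 0, 0, 0, 0, 0, 1],
  ],
)

```text
time_s: 27.55
position: [0.5452, 0.0487, 0.1703]
tcp_rot: [[0.981, 0.192, 0.003], [0.192, -0.981, 0.0], [0.003, 0.0, -1.0]]
force: [-1.1, -0.6, 4.0]
opening: 0.004
```

send_rows(
  moves=[
    [0, 0, 0.06, 0, 0, 0, 1],
    [0, 0, 0.06, 0, 0, 0, 1],
    [0, 0, 0, 0, 0, 0, 1],
  ],
)

```text
time_s: 27.92
position: [0.5449, 0.0487, 0.1669]
tcp_rot: [[0.981, 0.192, 0.002], [0.192, -0.981, 0.0], [0.002, -0.0, -1.0]]
force: [-1.8, -1.4, 3.8]
opening: 0.004
```

send_rows(
  moves=[
    [0, 0, 0.05, 0, 0, 0, 1],
    [0, 0, 0.05, 0, 0, 0, 1],
    [0, 0, 0, 0, 0, 0, 1],
  ],
)

```text
time_s: 28.3
position: [0.5447, 0.0487, 0.1645]
tcp_rot: [[0.981, 0.192, 0.001], [0.192, -0.981, 0.0], [0.002, -0.0, -1.0]]
force: [-3.3, -1.9, 5.0]
opening: 0.003
```

send_rows(
  moves=[
    [0, 0, 0.03, 0, 0, 0, 1],
    [0, 0, 0.03, 0, 0, 0, 1],
    [0, 0, 0, 0, 0, 0, 1],
  ],
)

```text
time_s: 28.68
position: [0.5447, 0.0487, 0.1632]
tcp_rot: [[0.981, 0.192, 0.001], [0.192, -0.981, 0.0], [0.002, -0.0, -1.0]]
force: [-2.7, -1.1, 5.6]
opening: 0.003
```

send_rows(
  moves=[
    [0, 0, 0.03, 0, 0, 0, 1],
    [0, 0, 0.03, 0, 0, 0, 1],
    [0, 0, 0, 0, 0, 0, 1],
  ],
)

```text
time_s: 29.05
position: [0.5447, 0.0487, 0.1625]
tcp_rot: [[0.981, 0.192, 0.002], [0.192, -0.981, 0.0], [0.002, 0.0, -1.0]]
force: [-4.8, -1.1, 9.9]
opening: 0.0
```

Run:
```python
from h import *
print(fp())
c=cap('side');cv2.imwrite('pics/s9.png',cv2.resize(c['img'][240:310,250:350,::-1],None,fx=8,fy=8,interpolation=3))
```

```text
[-39.44300627  -4.67217423  47.45755882]
```

View pics/s9.png

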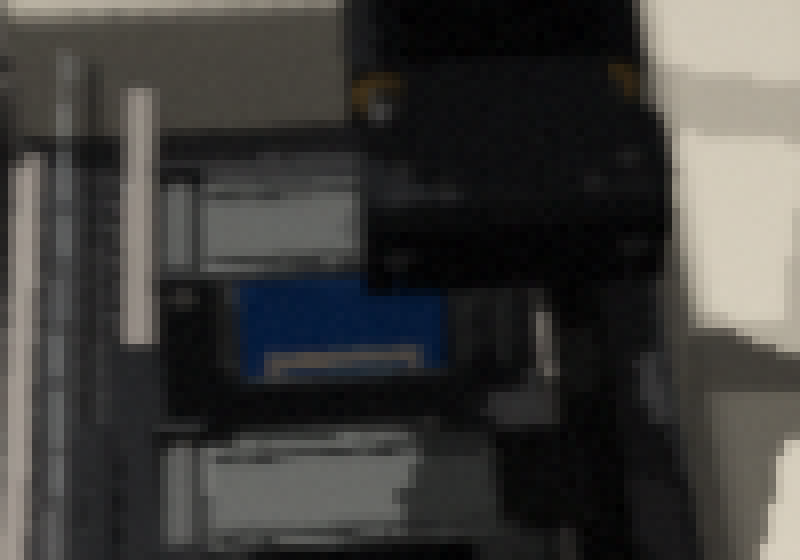

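send_rows(
  moves=[
    [0, 0, 0.03, 0, 0, 0, 1],
    [0, 0, 0, 0, 0, 0, 1],
  ],
)

```text
time_s: 29.35
position: [0.5447, 0.0486, 0.1622]
tcp_rot: [[0.981, 0.192, 0.002], [0.192, -0.981, 0.0], [0.002, 0.0, -1.0]]
force: [-5.0, -1.3, 13.9]
opening: 0.006
```

send_rows(
  moves=[
    [0, 0, 0.03, 0, 0, 0, 1],
    [0, 0, 0, 0, 0, 0, 1],
  ],
)

```text
time_s: 29.6
position: [0.5447, 0.0486, 0.162]
tcp_rot: [[0.981, 0.192, 0.002], [0.192, -0.981, -0.0], [0.002, 0.0, -1.0]]
force: [-5.9, -1.5, 16.3]
opening: 0.004
```

It's against the stiff stop, with 16 N on the tab. I'll back off and check that the catch holds.

send_rows(
  moves=[
    [0, 0, -0.1, 0, 0, 0, 1],
    [0, 0, -0.2, 0, 0, 0, 1],
    [0, 0, -0.8, 0, 0, 0, 1],
    [0, 0, -1, 0, 0, 0, 1],
    [0, 0, -1, 0, 0, 0, 1],
    [-0.5, 0, -1, 0, 0, 0, 1],
    [-0.8, 0, -1, 0, 0, 0, 1],
    [-1, 0.5, -0.5, 0, 0, 0, 1],
    [-1, 1, 0, 0, 0, 0, 1],
    [0, 1, 0, 0, 0, 0, 1],
    [0, 1, 0, 0, 0, 0, 1],
    [0, 1, 0, 0, 0, 0, 1],
  ],
)

```text
time_s: 31.1
position: [0.4864, -0.0783, 0.2998]
tcp_rot: [[0.982, 0.191, 0.005], [0.191, -0.982, 0.001], [0.005, 0.0, -1.0]]
force: [0.0, 0.7, -0.4]
opening: 0.007
```

Run:
```python
from h import *
np.set_printoptions(precision=1,suppress=True,linewidth=200)
s=status.read_state();print(s['position'],s['force'])
c=cap('side');cv2.imwrite('pics/s10.png',cv2.resize(c['img'][240:330,250:350,::-1],None,fx=6,fy=6,interpolation=3))
T=top(cloud(c,255,240,330,320))*1000
k=(T[...,1]>-18)&(T[...,1]<12)&(T[...,0]>-62)&(T[...,0]<40)&(T[...,2]>30)
P=T[k]
for a in range(-62,40,8):
    q=P[(P[:,0]>=a)&(P[:,0]<a+8)]; print('side x',a+4,len(q),np.percentile(q[:,2],[50,85]) if len(q) else '')
k=(T[...,1]>72)&(T[...,1]<102)&(T[...,0]>-62)&(T[...,0]<40)&(T[...,2]>30);P=T[k]
print('neighbour')
for a in range(-62,40,8):
    q=P[(P[:,0]>=a)&(P[:,0]<a+8)]; print('side x',a+4,len(q),np.percentile(q[:,2],[50,85]) if len(q) else '')
c=cap('top');cv2.imwrite('pics/t10.png',cv2.resize(c['img'][130:220,170:270,::-1],None,fx=6,fy=6,interpolation=3));cv2.imwrite('pics/t10f.png',c['img'][:,:,::-1])
```

```text
[ 0.5 -0.1  0.3] [ 0.   0.7 -0.4]
side x -58 26 [50.3 51.6]
side x -50 38 [50.1 51.3]
side x -42 44 [49.8 50.7]
side x -34 41 [48.8 50.5]
side x -26 39 [49.3 51.4]
side x -18 45 [49.2 51.4]
side x -10 44 [48.7 51.3]
side x -2 45 [49.2 50.2]
side x 6 40 [48.8 50.7]
side x 14 48 [48.7 50.1]
side x 22 44 [48.8 50.3]
side x 30 39 [48.9 50.6]
side x 38 32 [48.6 50.7]
neighbour
side x -58 33 [48.8 50.2]
side x -50 44 [49.1 50.7]
side x -42 53 [48.9 50.1]
side x -34 48 [48.6 50.1]
side x -26 49 [48.2 49.8]
side x -18 51 [48.2 50.2]
side x -10 53 [48.3 50. ]
side x -2 46 [47.9 50.1]
side x 6 50 [48.2 49.7]
side x 14 51 [48.3 49.9]
side x 22 52 [48.2 50. ]
side x 30 43 [48.1 50. ]
side x 38 32 [48.2 49.5]
```

View pics/s10.png

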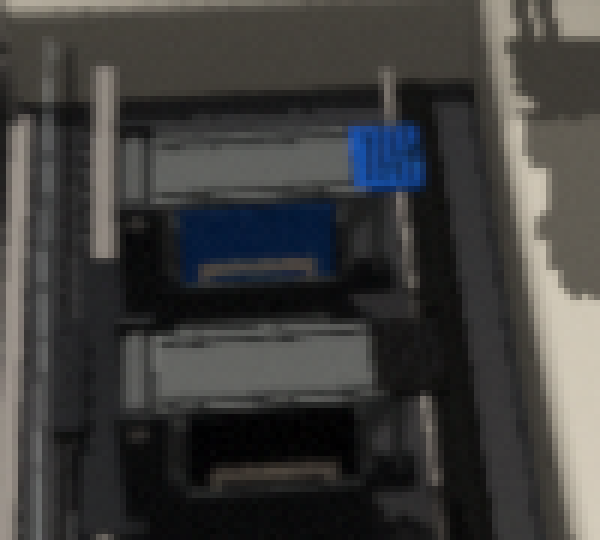

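View pics/t10.png

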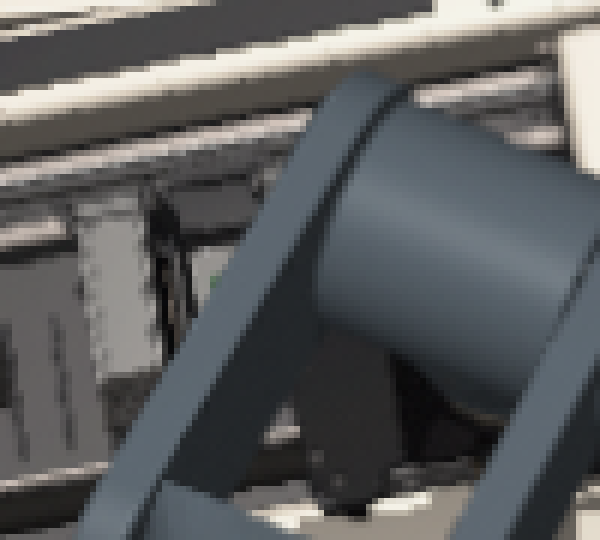

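View pics/t10f.png

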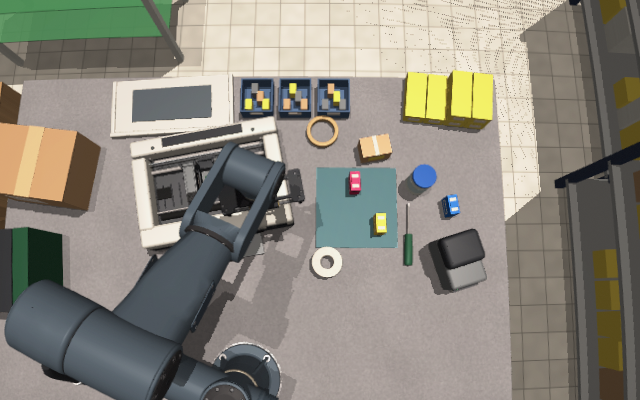

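send_rows(
  moves=[
    [0, 0.5, 0, 0, 0, 0, 1],
    [0, 0.5, 0, 0, 0, 0, 1],
    [0, 0, 0, 0, 0, 0, 1],
    [0, 0, 0, 0, 0, 0, 1],
    [0, 0, 0, 0, 0, 0, 1],
    [0, 0, 0, 0, 0, 0, 1],
    [0, 0, 0, 0, 0, 0, 1],
    [0, 0, 0, 0, 0, 0, 1],
  ],
)

```text
time_s: 32.2
position: [0.4903, -0.102, 0.3]
tcp_rot: [[0.981, 0.192, 0.003], [0.192, -0.981, 0.001], [0.003, -0.0, -1.0]]
force: [-0.5, 0.2, 0.3]
opening: 0.005
```

Run:
```python
from h import *
for i in range(1):
    cs=[cap('side') for _ in range(6)];c=cs[0]
    D=np.stack([k['depth'] for k in cs]);D[D==0]=np.nan;d=np.nan_to_num(np.nanmean(D,0))
    T=top(cloud(c,255,240,330,320,d))*1000
    for lo,hi,n in [(-14,8,'blue'),(76,98,'next')]:
        k=(T[...,1]>lo)&(T[...,1]<hi)&(T[...,0]>-56)&(T[...,0]<38)&(abs(T[...,2]-49.5)<3);P=T[k]
        print(n,np.polyfit(P[:,0],P[:,2],1),k.sum())
print(status.read_state()['time_s'])
```

```text
blue [-1.76203191e-02  4.89836501e+01] 321
next [-1.24289082e-02  4.83441558e+01] 411
32.5
```

The clamp has stayed shut for over two seconds with nothing touching it. Its slope is within 0.005 rad of the neighbouring latched clamp.

```bash
python3 -c "
from rig import bot
print(bot.hand_in())"
```

```text
the job is handed in; nothing more can be done
None
```

I refitted the blue tank in the cradle, shut the clamp over it, and handed the job in at about 32.5 s of the 72 s allowed. I took the blue tank nearest the base.

- **Tank orientation:** before fitting, a camera check showed the copper contacts on the end that would face the hinge.
- **Fitting:** the tank slid in with at most about 3 N sideways. It met the sprung floor and took about 6.4 N before I let go.
- **Clamp:** I swung it over from behind with the closed fingers and pressed the blue tab until it met the stiff stop, at up to 16.3 N.
- **Latch:** after I backed away, the clamp stayed down for over two seconds untouched. Its slope was within about 0.005 rad of the next cradle's shut clamp, which means the catch is holding.
- **Rest of the counter:** the last top picture showed the other things where they started.

**Limits of the checks:**
- I saw no sharp snap in the force readings, so the latch is judged from the stop and the clamp staying shut.
- The tank being fully home is inferred from the shut clamp, not measured directly.
- The camera and the feel of the floor put the cradle's height about 2 mm apart. That is within the calibration, and I went by feel.

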